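Pin the silver cuff shut on its display

ROBOT

A 7-joint arm with a two-finger parallel gripper is mounted at the origin on the work surface. World frame = base frame: x ahead of the robot, y to its left, z up, the work surface at z = 0. Lengths are in mm, angles in rad, forces in N, time in s.
With the tool pointing down it reaches from about 400 to 850 mm from the base axis. Payload 4.5 kg.
Tool frame: the origin (TCP) lies at the very end of the fingers, on their centre line; the grasp point (between the pads) lies 19 mm behind it; z points along the fingers, y is the line along which they close (so a half turn about z gives the same grasp; the last joint's range is limited). The gripper opens to 85 mm and grips with 20 to 120 N. Pads are 22 mm wide; open, the fingers measure 114 mm over their backs; the gripper's body (76 mm by 85 mm) begins 54 mm behind the grasp point. The pads swing forward as they close: fully open they stand 13 mm farther back than shut.
Start: joints at [1.137, 0.689, -0.195, 1.565, 0.157, 0.902, -0.215], TCP at [281.859, -557.862, 231.317] pointing down, gripper open.
Joint ranges: [-3.01, 3.01], [-0.46, 2.08], [-1.47, 1.51], [0.13, 2.56], [-1, 4.14], [0.04, 2.09], [-2.66, 2.66]. Speed limits (rad/s): [2.57, 2.57, 3.14, 3.14, 3.14, 3.14, 3.14].

INTERFACE

Orientations are given as a 3x3 rotation matrix whose columns are the frame's x, y, z axes.
In Python, from rig import arm gives the robot as it stands.
- The arm moves only by the tool move_arm, never from a script. Its argument "targets" is a list of rows, each an object of numbers: "tx", "ty", "tz": the shift along the tool's x, y, z normalised to -1 to 1, where 1 is 0.12 m; "rx", "ry", "rz": the turn, a rotation vector about the tool's x, y, z normalised to -1 to 1, where 1 is 45 degrees. In form: [{"tx": .., "ty": .., "tz": .., "rx": .., "ry": .., "rz": ..}, ...]. A call has 1 to 5 rows; each row is the pose to reach, as a shift and turn from the pose commanded when the call began, along the tool's axes at that moment; what a row does not reach only later rows make up. A row lasts 1/8 s, in which the tool goes at most 62.5 mm and 10.7 degrees, less where a joint would pass 70% of its speed; a pose out of reach is approached as far as the arm can. A call with a number of a shift or a turn outside -1 to 1 is refused whole. A call with a gripper value outside its range is refused whole. "grip" is the opening, from 0 (shut) to 1 (fully open), set as the call begins (left out, the last holds). The fingers move at their own pace and stop on an object; "grip_force" is the grip in N (left out, the last holds). Time passes only in rows, so rows that repeat a pose let the fingers close. It gives the time, the measured TCP pose, the force, the opening and the grip force at its end, in the units of the state.
- arm.get_state(): the state, without advancing time (a new reading comes with each control period).
- arm.camera(name): name is "scene" or "top"; returns the picture (400x640x3 uint8, red, green, blue); there is no depth.
- arm.camera_params(name): a dict with "mtx" (3x3 intrinsics, pixels), "dist" ([k1, k2, p1, p2, k3] as OpenCV has them; the pictures are not rectified), "rvec" (rotation vector, rad) and "tvec" (3), from world to camera coordinates, as OpenCV has them. Camera axes: x right, y down, z forward; pixel columns grow to the right and rows downward; lengths in mm; the calibration is good to about 2 mm. A picture is of the moment at which its call begins. camera_params takes no time and is no camera call.
- arm.finish_job(): hands the job in; it is judged then, once.
The state is a dict: "clock": time; "joint_positions": joint angles; "joint_velocities": joint speeds; "tau": joint torques, N m; "tool_pos": TCP position; "tcp_rot": TCP orientation; "wrist_force": force on the tool from outside, world axes, zero at the start; "moment": the same for the moment, N m; "width": finger opening in mm; "finger_force": force on a finger pad.
Only numpy, scipy, OpenCV 4.12 (cv2) and the standard library are available. Lean on these libraries where they do the work, as an engineer would, in place of code of your own. Each camera call takes 0.05 s, during which the arm holds its last target. There are 200 camera calls.

TASK

On the sloping black display, swing the open half of the silver cuff shut until the hole in its knuckle lines up with the holes of the clasp, then take the pin with the turquoise stone out of the wooden block and push it down through all three knuckles until its collar sits fully home. Let go and leave it there; leave the two other pins in the block and do not disturb the rest of the stall.

Things in the scene. Friction and masses are not known exactly. Their poses are not given: they have to be found in the camera images.
- cuff: Thick silver bracelet, 83 mm across, 40 mm tall; its far half is fixed round a cream pad (41 mm high) on the black velvet ramp, which slopes at 30 degrees. Origin: foot of the cuff's axis on the velvet; the rim is 44 mm off the velvet. Tilted axes, shared by all cuff points: z out of the slope along the cuff's axis (30 degrees from vertical), x straight up the slope, y along the ramp's y.
- gate (a joint): Angle of the cuff's hinged half (the gate), rad. 0: shut, its hole exactly in line with the clasp's. It grows as the gate swings open towards the low edge of the ramp (clockwise seen from above the cuff), up to 1.6; it can be pushed 0.08 too far (negative). Stiffish hinge, 0.035 N m, about 0.5 N at the free end: it stays where it is left.
- hinge_top (a point): Point on the gate's hinge axis (z of this frame), level with the cuff's upper rim; 40 mm from the cuff's axis along +y of the cuff. Cuff axes.
- clasp_top (a point): Centre of the mouth of the clasp's upper hole, at the cuff's rim, 80 mm from hinge_top along -y of the cuff. z is the hole's axis, pointing out; cuff axes. The clasp: two fixed silver tubes (knuckles), 14 mm outside, 8 mm bore, at 0 to 10 and 26 to 36 mm below the rim; the gate's knuckle comes between them. 8 mm are free from the lowest tube to the velvet.
- gate_hole (a point): Centre of the upper mouth of the 8 mm bore of the gate's knuckle (14 mm outside, 12 mm tall) on the gate's free end, 80 mm from the hinge axis, 12 mm below the rim. On the clasp's axis when the gate is at 0. Its frame turns with the gate and equals the cuff's at 0.
- gate_stud (a point): Middle of the round silver stud nearest the gate's free end, good to pinch from above, fingers to either side: 11 mm thick, 18 mm below the rim. It points straight out of the band, along (-0.643, -0.766, 0) of this frame, which turns with the gate; the band's face is 8.5 mm behind this point, the stud's gold end 7 mm ahead. The next studs are 50 and 100 degrees round the gate.
- turquoise_pin_mid (a point): Middle of the silver pin with the turquoise stone, 69 mm long, z towards its head, 20 to 45 g. Shaft 6 mm thick, tip (last 8 mm taper to 2.4 mm) 34.5 mm below this point; collar 16 mm wide, from 5.5 to 8.5 mm above it; then the round head to grip, 13 mm thick, 26 mm long. Starts upright, 30 mm deep in a hole of pin_block. Fully home, this point lies 5.5 mm inside clasp_top.
- pin_block: Pale wooden block, 145 x 50 x 46 mm, origin at the centre of its underside; x along the row of its three pin holes, 45 mm apart. Fixed.
- amber_pin_mid (a point): Middle of a like pin with an amber stone: belongs to another cuff, stays in the block.
- jet_pin_mid (a point): Middle of a like pin with a black stone: belongs to another cuff, stays in the block.
- ramp: The display ramp: dark wooden wedge, 180 x 180 mm, 18 mm high in front, 122 mm at the back, origin at the centre of its underside, x towards its high edge. Fixed.
- inlaid_box: Black wooden box with bone inlay, 114 x 84 x 70 mm, bystander, origin under its centre.
- silver_bangle: Silver bangle lying flat, 72 mm wide, 16 mm high, bystander, origin under its centre.
- black_bangle: Black bangle with gold dots lying flat, 74 mm wide, 12 mm high, bystander, origin under its centre.
- bangle_stack: Stack of three bangles, 72 mm wide, 39 mm high, bystander, fixed; origin under its centre.
- kohl_bottle: Small amber bottle with a brass cap, 38 mm wide, 85 mm high, bystander, origin under its centre.
- bead_bowl: Copper bowl of beads, 116 mm wide, 38 mm high, bystander, fixed; origin under its centre.

How it is judged (in metres and radians):
On the way, in this order (a step that is already met when the one before it is completed fails the run):
1. the gate is swung shut and its hole is in line with the clasp's holes (value of joint gate between -0.035 and 0.035 rad), for 0.2 s.
2. the turquoise pin stands in line in the clasp and is pushed fully home (z of turquoise_pin_mid in the frame of clasp_top below -0.0025 m and distance between turquoise_pin_mid and clasp_top below 0.009 m and angle between the z axis of turquoise_pin_mid and the z axis of clasp_top, either way round below 0.1 rad), for 0.2 s.
At the end, for the whole second after the job is handed in: The gate is shut (within 0.035 rad of 0), the turquoise pin stands through all three knuckles along their axis (within 0.1 rad), its collar down on the upper knuckle to within 3 mm, at rest and let go (all of step 1 and all of step 2 and linear speed of turquoise_pin below 0.02 m/s); the robot touches nothing.
It fails at once if another pin is moved by more than 15 mm (distance of any of amber_pin_mid, jet_pin_mid from where it was at the start of the episode above 0.015 m).
It fails at once if the inlaid box, a bangle or the bottle is moved by more than 30 mm (distance of any of inlaid_box, silver_bangle, black_bangle, kohl_bottle from where it was at the start of the episode above 0.03 m).
It also fails if it takes over 51 s, if anything falls off the work surface, if the arm or the gripper's body presses on something with over 40 N, if the wrist force passes 120 N, or if a joint passes its speed limit or range.

## Working session

There is one attempt and no reset: what is moved stays moved. The work goes in short steps, Python scripts to look and compute and a tool call to move; the robot and the scene stay as the last step left them, time stands still between calls to the robot, and variables do not carry over. Pictures are saved under pics/ and viewed, at most 10 in all, crops included, and the job is handed in when it is done.

Besides the shell and the picture viewer there is one more tool, called after "Emit:" by a JSON object that holds its "fn" and its "kwargs". move_arm: Moves the arm, as the interface text tells. Its arguments: {"type":"object","properties":{"targets":{"type":"array"},"grip":{"type":"number"},"grip_force":{"type":"number"}},"required":["targets"]}

```bash
mkdir -p pics; python3 - <<'E'
from rig import arm
import cv2,numpy as np
for n in("scene","top"):
    im=arm.camera(n); cv2.imwrite(f"pics/{n}0.png",im[:,:,::-1]); 
    p=arm.camera_params(n); print(n,p)
s=arm.get_state(); print(s)
E
ls
```

```text
scene {'mtx': array([[490.40987268,   0.        , 318.8533573 ],
       [  0.        , 490.40987268, 201.31563177],
       [  0.        ,   0.        ,   1.        ]]), 'dist': array([-0.01545807,  0.        ,  0.        ,  0.        ,  0.        ]), 'rvec': array([ 2.27155262,  0.64419812, -0.24767055]), 'tvec': array([-498.50440702, -143.91278211, 1374.63053386])}
top {'mtx': array([[450.66642254,   0.        , 318.37317361],
       [  0.        , 450.66642254, 197.10642234],
       [  0.        ,   0.        ,   1.        ]]), 'dist': array([-0.02490073,  0.        ,  0.        ,  0.        ,  0.        ]), 'rvec': array([ 2.27992406, -1.89415684,  0.21473472]), 'tvec': array([-113.26354409,  592.25146792,  928.60367788])}
{'clock': 0.1, 'joint_positions': array([ 1.13680088,  0.68990841, -0.19448882,  1.56624142,  0.15729717,
        0.90253646, -0.21508001]), 'joint_velocities': array([-0.00047479, -0.00335341,  0.00125005, -0.00313513,  0.00044782,
        0.00073329, -0.00108956]), 'tau': array([-4.05443134e-03, -5.40607309e+01, -1.27096452e+00, -1.58984309e+01,
        9.58877936e-03,  4.44403835e-03, -2.86693182e-05]), 'tool_pos': array([ 281.49904532, -557.35014596,  230.55792384]), 'tcp_rot': array([[ 8.92532633e-01,  4.50981923e-01, -8.96753071e-04],
       [ 4.50982790e-01, -8.92531467e-01,  1.45009026e-03],
       [-1.46415843e-04, -1.69867308e-03, -9.99998547e-01]]), 'wrist_force': array([ 0.50199808, -0.05359743,  0.34277397]), 'moment': array([ 0.08233112,  0.02557381, -0.02406377]), 'finger_force': 0.0, 'width': 85.61101724818431}
pics
```

View pics/scene0.png

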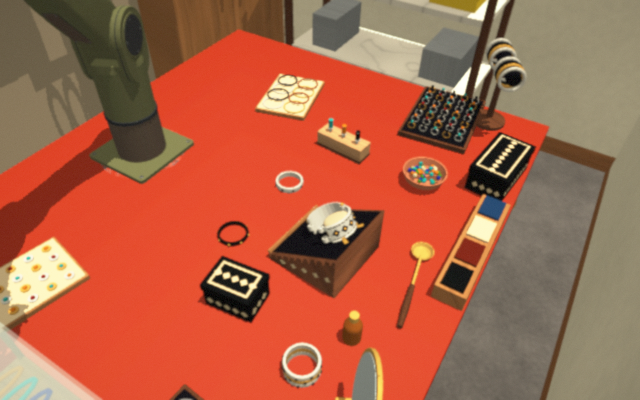

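View pics/top0.png

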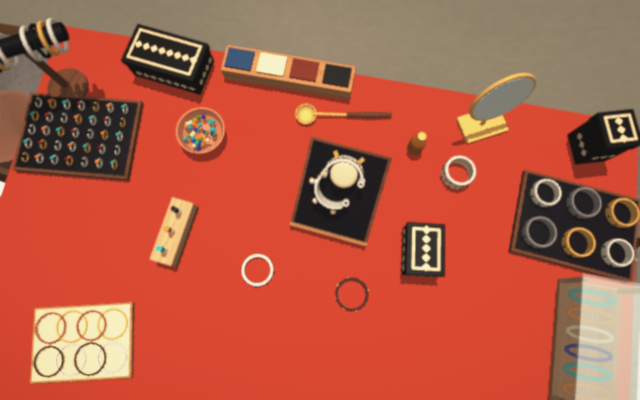

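Scene view: ramp around (330,240), pin block around (345,142) with the turquoise pin at its left end (331,124). Top view: ramp centred at (341,190), block at (173,232), turquoise pin at (160,250). I'll enlarge both.

```bash
python3 - <<'E'
import cv2,numpy as np
t=cv2.imread("pics/top0.png"); s=cv2.imread("pics/scene0.png")
r=lambda a,f:cv2.resize(a,None,fx=f,fy=f,interpolation=cv2.INTER_CUBIC)
a=r(t[130:250,285:400],4.8)  # 552x576
b=r(t[190:280,140:205],3.4)
cv2.imwrite("pics/c1.png",a)
c=r(s[190:300,260:390],6); cv2.imwrite("pics/c2.png",c[:600])
print(a.shape,c.shape)
d=np.hstack([r(t[190:275,140:205],6),r(s[105:190,310:378],6)[:510]]); cv2.imwrite("pics/c3.png",d);print(d.shape)
E
```

```text
(576, 552, 3) (660, 780, 3)
(510, 798, 3)
```

View pics/c1.png

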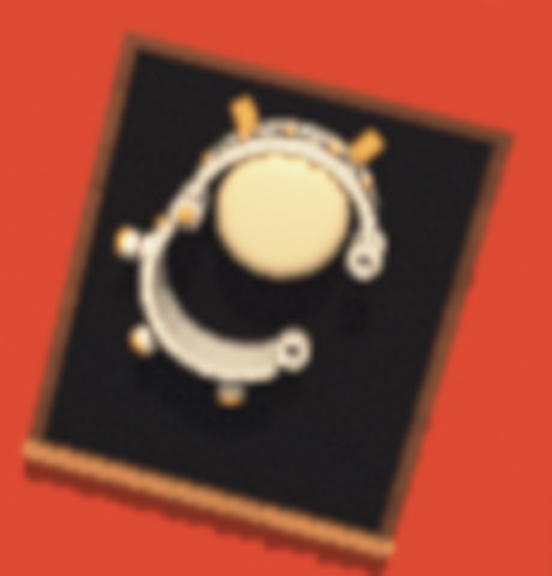

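View pics/c2.png

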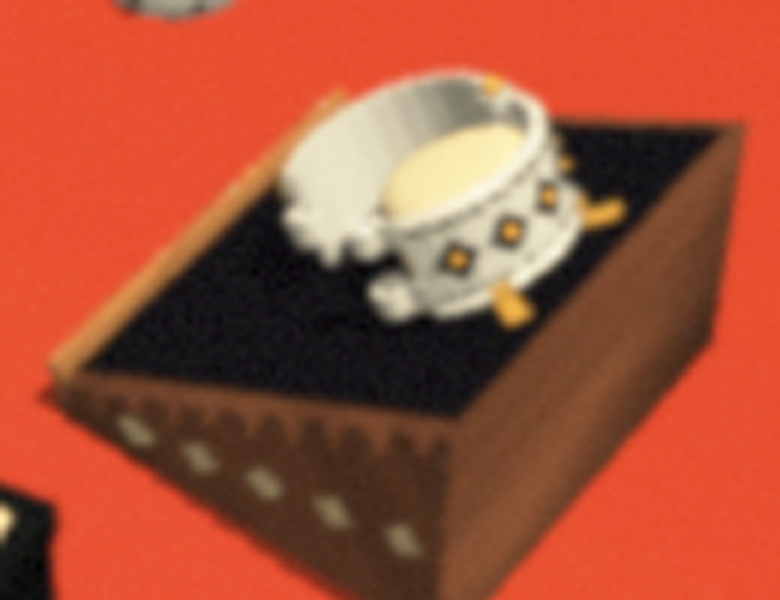

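View pics/c3.png

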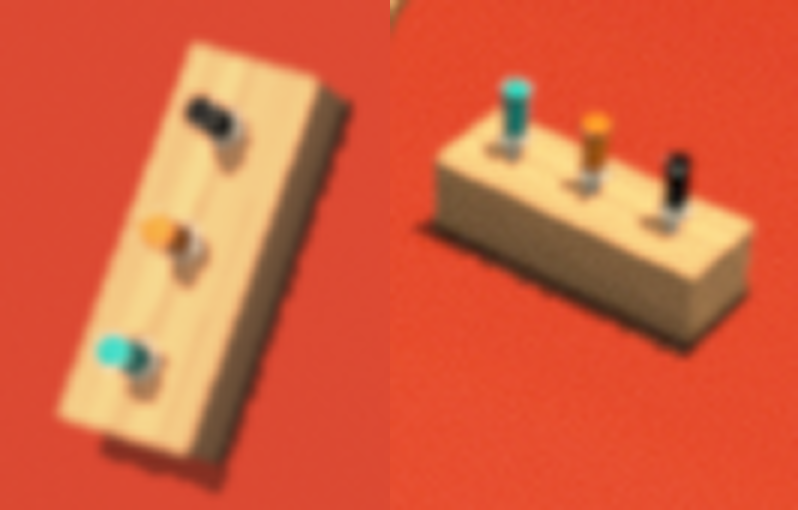

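c1 shows the clasp hole at (365,260), the gate hole at (292,350), the hinge at (188,213) and the ramp corners. c3 shows the three pin heads, turquoise at (112,350) in the left panel. Next I fit the layout from these points.

```bash
cat >h.py <<'E'
import cv2,numpy as np
from scipy.optimize import least_squares
from scipy.spatial.transform import Rotation as R
from rig import arm
P={n:arm.camera_params(n) for n in("scene","top")}
def proj(n,X):
    p=P[n]; return cv2.projectPoints(np.float64(X).reshape(-1,1,3),p["rvec"],p["tvec"],p["mtx"],p["dist"])[0][:,0]
def ray(n,uv):
    p=P[n]; q=cv2.undistortPoints(np.float64(uv).reshape(-1,1,2),p["mtx"],p["dist"])[:,0]
    M=cv2.Rodrigues(p["rvec"])[0]; d=np.c_[q,np.ones(len(q))]@M; return -M.T@p["tvec"],d
def onz(n,uv,z):
    c,d=ray(n,uv); return c+d*((z-c[2])/d[:,2])[:,None]
def un(pts,f,o): return (np.array(pts,float)+.5)/f-.5+np.array(o)
def cuff(v):
    Rr=R.from_euler('z',v[2]); Rc=(Rr*R.from_euler('y',-30,degrees=True)).as_matrix()
    o=np.array([v[0],v[1],0])+Rr.apply([v[3],v[4],18+(v[3]+90)*np.tan(np.pi/6)])
    return o,Rc,Rr
def gpt(p,g): # point relative hinge axis in gate frame -> cuff frame
    return np.array([0,40,0])+R.from_euler('z',-g).apply(p)
E
cat >fit.py <<'E'
from h import *
T=un([(130,38),(511,135),(25,445),(393,548),(365,260),(292,350),(188,213)],4.8,(285,130))
S=un([(742,125),(460,418),(55,370)],6,(260,190))
def model(v):
    o,Rc,Rr=cuff(v); rp=lambda a:np.array([v[0],v[1],0])+Rr.apply(a)
    c=[rp([90,90,122]),rp([90,-90,122]),rp([-90,90,18]),rp([-90,-90,18])]
    q=[o+Rc@p for p in([0,-40,44],gpt([0,-80,32],v[5]),[0,40,44])]
    return proj("top",c+q),proj("scene",[c[0],c[1],c[3]]),q
def f(v):
    a,b,_=model(v); w=np.array([1,1,.5,.5,2,2,.6]); return np.r_[((a-T)*w[:,None]).ravel(),(b-S).ravel()*.7]
g=onz("top",T[:4],60).mean(0)
r=least_squares(f,[g[0],g[1],-.2,0,0,.7]); v=r.x
a,b,q=model(v); print(v.round(3)); print("res top",(a-T).round(1).tolist()); print("res sc",(b-S).round(1).tolist())
print("clasp,gate,hinge",np.round(q,1).tolist()); print("clasp in c2 px",((proj("scene",q)-[260,190]+.5)*6-.5).round().tolist())
t=un([(112,350),(157,232),(200,108)],6,(140,190)); s=un([(517-390,88),(597-390,124),(678-390,160)],6,(310,105))
A=onz("top",t,85);B=onz("scene",s,85);print("pins top",A.round(1).tolist(),"scene",B.round(1).tolist(),np.linalg.norm(np.diff(A,axis=0),axis=1))
k=onz("top",un([(193,42),(318,80),(190,458),(60,415)],6,(140,190)),46);print("block",k.round(1).tolist(),k.mean(0))
np.save("v.npy",v)
E
python3 fit.py
```

```text
[ 6.22181e+02 -4.43560e+01 -9.30000e-02  3.68330e+01 -7.67000e-01
  7.14000e-01]
res top [[-1.5, -1.7], [0.5, 0.0], [-0.7, 1.1], [-1.2, 1.1], [-0.1, -0.1], [0.1, 0.1], [-0.2, -0.4]]
res sc [[-0.0, -1.4], [-1.4, 2.4], [-1.5, 1.0]]
clasp,gate,hinge [[633.2, -86.3, 129.3], [595.8, -63.2, 92.8], [640.6, -6.7, 129.3]]
clasp in c2 px [[356.0, 223.0], [298.0, 211.0], [489.0, 91.0]]
pins top [[428.2, 309.5, 85.0], [471.9, 304.6, 85.0], [518.4, 300.8, 85.0]] scene [[432.4, 308.8, 85.0], [477.1, 304.2, 85.0], [520.8, 299.9, 85.0]] [43.99169504 46.67697156]
block [[547.9, 323.8, 46.0], [542.4, 273.8, 46.0], [397.1, 285.7, 46.0], [403.3, 336.5, 46.0]] [472.67459728 304.95802247  46.        ]
```

```bash
cat >>h.py <<'E'
def cur():
    s=arm.get_state(); return s["tool_pos"],s["tcp_rot"]
def plan(goals,start=None):
    p,M=start or cur(); p=p.copy();M=M.copy()
    for G,Q in goals:
        for k in range(12):
            d=M.T@(G-p)/120; r=R.from_matrix(M.T@Q).as_rotvec()/(np.pi/4)
            m=max(abs(d).max(),abs(r).max(),1e-9); sc=min(1,.99/m)
            d=(d*sc).round(3); w=(r*sc).round(3)
            n=int(np.ceil(max(np.linalg.norm(d)*120/62.5,np.linalg.norm(w)*45/10.7)))
            print("t",d.tolist(),"r",w.tolist(),"rows>=",n)
            p=p+M@d*120; M=M@R.from_rotvec(w*np.pi/4).as_matrix()
            if sc==1:break
        print(" ->",p.round(1))
    return p,M
def toolR(Rc,yc): # tool pointing into the slope, closing line yc in cuff axes
    z=-Rc[:,2]; y=Rc@np.array(yc); y/=np.linalg.norm(y); return np.c_[np.cross(y,z),y,z]
def studpose(v,g,h,out=5):
    o,Rc,_=cuff(v); e=R.from_euler('z',-g)
    rad=np.array([-.643,-.766,0]); p=gpt(np.array([-32.1,-78.3,0])+out*rad,g); p[2]=h
    return o+Rc@p, toolR(Rc,e.apply([.766,-.643,0]))
E
python3 - <<'E'
from h import *
v=np.load("v.npy")
p,M=cur(); G,Q=studpose(v,v[5],90)
print(G,Q)
mid=np.array([430,-330,260.])
plan([(mid,M),(G,Q)])
E
```

```text
[544.68704414 -36.88657777 128.93627794] [[ 0.86609093  0.04497183  0.49785946]
 [ 0.07827692 -0.99585981 -0.04621644]
 [ 0.49371979  0.07899855 -0.8660254 ]]
t [0.99, -0.573, -0.123] r [0.0, 0.0, 0.0] rows>= 3
t [0.969, -0.56, -0.121] r [0.0, 0.0, 0.0] rows>= 3
 -> [ 430. -330.  260.]
t [0.99, -0.885, 0.555] r [-0.121, 0.318, 0.253] rows>= 3
t [0.57, -0.99, 0.594] r [-0.107, 0.285, 0.226] rows>= 3
t [0.022, -0.099, 0.053] r [-0.01, 0.026, 0.02] rows>= 1
 -> [544.7 -36.9 129. ]
```

Emit:
{"fn": "move_arm", "kwargs": {"targets": [{"tx": 0.99, "ty": -0.573, "tz": -0.123}, {"tx": 0.99, "ty": -0.573, "tz": -0.123}, {"tx": 0.99, "ty": -0.573, "tz": -0.123}], "grip": 0.38}}

```text
$.targets[0]: bad value
```

Emit:
{"fn": "move_arm", "kwargs": {"targets": [{"tx": 0.969, "ty": -0.56, "tz": -0.121}, {"tx": 0.969, "ty": -0.56, "tz": -0.121}, {"tx": 0.969, "ty": -0.56, "tz": -0.121}]}}

```text
$.targets[0]: bad value
```

Emit:
{"fn": "move_arm", "kwargs": {"targets": [{"tx": 0.99, "ty": -0.885, "tz": 0.555, "rx": -0.121, "ry": 0.318, "rz": 0.253}, {"tx": 0.99, "ty": -0.885, "tz": 0.555, "rx": -0.121, "ry": 0.318, "rz": 0.253}, {"tx": 0.99, "ty": -0.885, "tz": 0.555, "rx": -0.121, "ry": 0.318, "rz": 0.253}, {"tx": 0.99, "ty": -0.885, "tz": 0.555, "rx": -0.121, "ry": 0.318, "rz": 0.253}]}}

```text
clock: 0.6
tool_pos: [340.2, -404.4, 163.4]
tcp_rot: [[0.929, 0.261, 0.261], [0.269, -0.963, 0.008], [0.254, 0.062, -0.965]]
wrist_force: [0.9, 0.3, 0.2]
width: 85.7
finger_force: 0.0
```

Emit:
{"fn": "move_arm", "kwargs": {"targets": [{"tx": 0.57, "ty": -0.99, "tz": 0.594, "rx": -0.107, "ry": 0.285, "rz": 0.226}, {"tx": 0.57, "ty": -0.99, "tz": 0.594, "rx": -0.107, "ry": 0.285, "rz": 0.226}, {"tx": 0.57, "ty": -0.99, "tz": 0.594, "rx": -0.107, "ry": 0.285, "rz": 0.226}, {"tx": 0.57, "ty": -0.99, "tz": 0.594, "rx": -0.107, "ry": 0.285, "rz": 0.226}]}}

```text
clock: 1.1
tool_pos: [399.9, -342.4, 172.8]
tcp_rot: [[0.895, 0.093, 0.436], [0.094, -0.995, 0.019], [0.436, 0.024, -0.9]]
wrist_force: [0.3, 0.9, 0.4]
width: 85.3
finger_force: 0.0
```

```bash
python3 - <<'E'
from h import *
v=np.load("v.npy"); s=arm.get_state(); print(s["clock"],s["tool_pos"],s["width"],s["wrist_force"],s["joint_positions"].round(2))
plan([studpose(v,v[5],h) for h in (60,10)])
a=[arm.camera(n) for n in("top","scene")]
G,Q=studpose(v,v[5],26,0); print(proj("top",[G,s["tool_pos"]]),proj("scene",[G,s["tool_pos"]]))
f=lambda im,x,y:cv2.resize(im[y:y+100,x:x+80,::-1],None,fx=5,fy=5,interpolation=cv2.INTER_CUBIC)
cv2.imwrite("pics/n1.png",np.hstack([f(a[0],300,140),f(a[1],280,170)]))
E
```

```text
1.1 [ 399.90345356 -342.39410895  172.8181651 ] 85.33215125984401 [0.34605132 0.85191712 0.35305493] [ 1.15  0.66 -0.49  2.21 -1.    0.04  0.31]
t [0.482, -0.99, 0.473] r [-0.037, 0.034, 0.009] rows>= 3
t [0.455, -0.99, 0.449] r [-0.037, 0.033, 0.008] rows>= 3
t [0.202, -0.464, 0.2] r [-0.017, 0.015, 0.004] rows>= 2
 -> [559.6 -38.3 102.9]
t [0.0, -0.0, 0.417] r [0.0, -0.0, 0.0] rows>= 1
 -> [584.5 -40.6  59.6]
[[333.10170929 208.8987334 ]
 [478.0057321  321.80105913]] [[309.27839003 220.50661888]
 [138.36910109 247.86022438]]
```

View pics/n1.png

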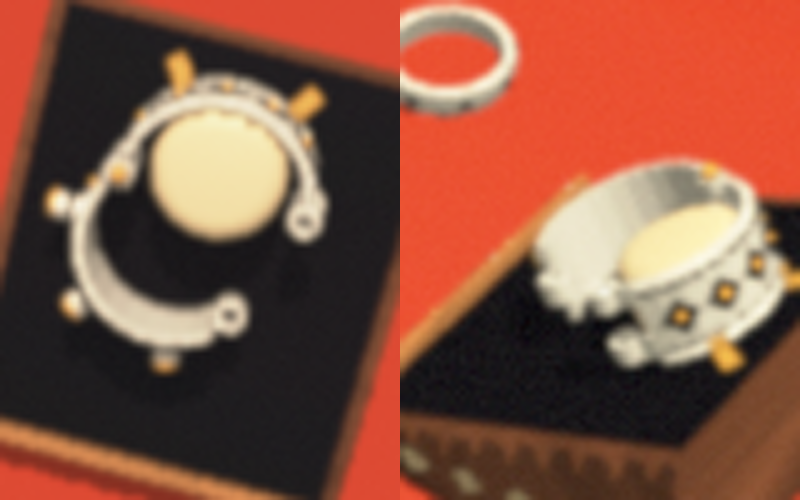

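Each row needs all six keys, so the first two moves were refused. The later two put the wrist at the limits of joints 5 and 6. I'll identify the arm's kinematics from the states so I can pick a good wrist branch.

```bash
cat >kin.py <<'E'
from h import *
J0=[np.array([1.13680088,0.68990841,-0.19448882,1.56624142,0.15729717,0.90253646,-0.21508001])]
P0=[np.array([281.499,-557.35,230.558])]
M0=[np.array([[8.92532633e-01,4.50981923e-01,-8.96753071e-04],[4.50982790e-01,-8.92531467e-01,1.45009026e-03],[-1.46415843e-04,-1.69867308e-03,-9.99998547e-01]])]
def fk(q,k):
    h,a,b,L,c1,c3,c5,c7,e1,e2,x0=k
    z=lambda t:R.from_euler('z',t); y=lambda t:R.from_euler('y',t)
    r=z(q[0]+c1); p=np.array([0,0,h])+r.apply([x0,0,0]); r=r*y(q[1])*z(q[2]+c3); p=p+r.apply([e1,0,a]); r=r*y(q[3])
    p=p+r.apply([e2,0,b]); r=r*z(q[4]+c5)*y(q[5])*z(q[6]+c7); return p+r.apply([0,0,L]),r.as_matrix()
E
cat >kfit.py <<'E'
from kin import *
s=arm.get_state(); J0.append(s["joint_positions"]);P0.append(s["tool_pos"]);M0.append(s["tcp_rot"])
def f(k):
    o=[]
    for q,p,M in zip(J0,P0,M0):
        a,B=fk(q,k); o+=[(a-p)/1.,300*(B-M).ravel()]
    return np.r_[np.concatenate(o),(k[8:]-0)*.01]
best=None
rng=np.random.default_rng(0)
for i in range(60):
    r=least_squares(f,np.r_[[330,400,400,250],rng.uniform(-3.1,3.1,4),0,0,0])
    if best is None or r.cost<best.cost: best=r
print(best.cost,best.x.round(3)); np.save("k.npy",best.x)
for q,p,M in zip(J0,P0,M0): a,B=fk(q,best.x); print((a-p).round(2),abs(B-M).max().round(4))
E
python3 kfit.py
```

```text
18681.616786732993 [ 1.408980e+03 -1.837858e+03 -2.603840e+02 -2.671130e+02  5.100000e-01
 -2.350000e-01  3.610000e-01 -2.109000e+00  7.731960e+02 -3.529070e+02
  4.492300e+01]
[-0.16  0.12  0.02] 0.277
[-0.02 -0.14 -0.02] 0.2676
```

```bash
cat >ks.py <<'E'
from kin import *
import itertools
s=arm.get_state(); J0.append(s["joint_positions"]);P0.append(s["tool_pos"]);M0.append(s["tcp_rot"])
Ms=[R.from_matrix(m) for m in M0]; z=lambda t:R.from_euler('z',t); y=lambda t:R.from_euler('y',t)
res=[]
for s4,s6,s1,s3,s5,s7 in itertools.product([1,-1],repeat=6):
  for c3,c5 in itertools.product([0,np.pi/2,np.pi,-np.pi/2],repeat=2):
    I=[y(q[1])*z(s3*q[2]+c3)*y(s4*q[3])*z(s5*q[4]+c5)*y(s6*q[5]) for q in J0]
    def f(c): return np.concatenate([((z(s1*q[0]+c[0])*i*z(s7*q[6]+c[1])).as_matrix()-m).ravel() for q,i,m in zip(J0,I,M0)])
    for g in([0,0],[0,2],[2,0],[-2,-2],[0,-2],[-2,0]):
      r=least_squares(f,g,max_nfev=30); res.append((r.cost,s4,s6,s1,s3,s5,s7,round(c3,2),round(c5,2),*r.x.round(3)))
res.sort(); seen=[]
for x in res[:400]:
    if x[1:9] not in seen: seen.append(x[1:9]); print(x)
    if len(seen)>7:break
E
time python3 ks.py
```

```text
(np.float64(5.401171638463639e-18), -1, -1, -1, -1, -1, -1, 3.14, 0, np.float64(-0.0), np.float64(4.712))
(np.float64(5.401171918496769e-18), 1, 1, -1, -1, -1, -1, 0, 0, np.float64(6.283), np.float64(1.571))
(np.float64(5.401172017356665e-18), -1, 1, -1, -1, -1, -1, 3.14, 3.14, np.float64(-0.0), np.float64(-4.712))
(np.float64(5.401172124244834e-18), 1, -1, -1, -1, -1, -1, 0, 3.14, np.float64(-0.0), np.float64(4.712))
(np.float64(0.0001324777176252268), 1, 1, 1, -1, -1, -1, 0, 0, np.float64(-2.286), np.float64(1.567))
(np.float64(0.0001324777176252269), -1, 1, 1, -1, -1, -1, 3.14, 3.14, np.float64(3.997), np.float64(1.567))
(np.float64(0.00013247771762523036), -1, -1, 1, -1, -1, -1, 3.14, 0, np.float64(-2.286), np.float64(-1.575))
(np.float64(0.00013247771762523217), 1, -1, 1, -1, -1, -1, 0, 3.14, np.float64(-2.286), np.float64(-1.575))
real	0m40.917s
user	0m41.383s
sys	0m0.056s
```

```bash
cat >kin2.py <<'E'
from h import *
lo=np.array([-3.01,-.46,-1.47,.13,-1,.04,-2.66]);hi=np.array([3.01,2.08,1.51,2.56,4.14,2.09,2.66])
z=lambda t:R.from_euler('z',t); y=lambda t:R.from_euler('y',t)
def basis(q):
    r1=z(-q[0]);r3=r1*y(q[1])*z(-q[2]);r4=r3*y(q[3]);r=r4*z(-q[4])*y(q[5])*z(np.pi/2-q[6])
    e=lambda r,a:r.apply(a); X=[1,0,0];Z=[0,0,1]
    return np.c_[Z,e(r3,Z),e(r4,Z),e(r,Z),e(r3,X),e(r4,X),e(r1,X)],r.as_matrix()
def ik(p,M,q0,n=25,seed=0,flip=True):
    k=np.load("k.npy"); rng=np.random.default_rng(seed); out=[]
    for i in range(n):
        def f(q):
            B,m=basis(q); return np.r_[(B@k-p)/100,(m-M).ravel(),.003*(q-q0)]
        r=least_squares(f,np.clip(q0,lo+.01,hi-.01) if i==0 else rng.uniform(lo+.05,hi-.05),bounds=(lo,hi),max_nfev=60)
        B,m=basis(r.x); e=np.linalg.norm(B@k-p)
        if e<3 and abs(m-M).max()<.02: out.append((np.abs(r.x-q0).max(),r.x))
    return sorted(out,key=lambda t:t[0])
E
cat >ks2.py <<'E'
from kin2 import *
import kin
s=arm.get_state(); J=kin.J0+[s["joint_positions"]];Pp=np.r_[kin.P0[0],s["tool_pos"]]
A=np.vstack([basis(q)[0] for q in J])
print("4:",np.linalg.lstsq(A[:,:4],Pp,rcond=None)[:2])
Ar=np.vstack([A,np.diag([0,0,0,0,.02,.02,.02])]); k=np.linalg.lstsq(Ar,np.r_[Pp,np.zeros(7)],rcond=None)[0]
print("7:",k.round(1),(A@k-Pp).round(2)); np.save("k.npy",k)
v=np.load("v.npy");q0=s["joint_positions"];o,Rc,_=cuff(v)
turn=np.diag([-1,-1,1.])
for name,(G,Q) in {"open":studpose(v,v[5],10),"shut":studpose(v,0,10)}.items():
    for fl in (0,1):
        for t in ik(G,Q@turn if fl else Q,q0,15)[:3]: print(name,fl,t[0].round(2),t[1].round(2))
E
python3 ks2.py
```

```text
4: (array([192.37247017, 623.22254562, 292.20527992, 268.09357256]), array([1436.08688898]))
7: [ 152.2  887.3  395.2  522.2 -281.6   18.5  -15.4] [ 0.67  0.53 -0.05 -0.   -0.22  0.05]
```

```bash
python3 - <<'E'
from h import *
s=arm.get_state(); np.savez("d1.npz",q=s["joint_positions"],p=s["tool_pos"])
Q=np.array([[1,0,0],[0,-1,0],[0,0,-1.]])
p,M=plan([(np.array([400,-342.,260]),Q)]); plan([(np.array([520,-150.,260]),Q)],(p,M))
E
```

```text
t [0.303, 0.029, -0.654] r [-0.0, -0.578, 0.128] rows>= 3
 -> [ 400. -342.  260.]
t [0.619, -0.99, 0.0] r [-0.0, 0.0, 0.0] rows>= 3
t [0.381, -0.61, 0.0] r [-0.0, 0.0, 0.0] rows>= 2
 -> [ 520. -150.  260.]
```

Emit:
{"fn": "move_arm", "kwargs": {"targets": [{"tx": 0.303, "ty": 0.03, "tz": -0.654, "rx": 0, "ry": -0.578, "rz": 0.128}, {"tx": 0.303, "ty": 0.03, "tz": -0.654, "rx": 0, "ry": -0.578, "rz": 0.128}, {"tx": 0.303, "ty": 0.03, "tz": -0.654, "rx": 0, "ry": -0.578, "rz": 0.128}, {"tx": 0.303, "ty": 0.03, "tz": -0.654, "rx": 0, "ry": -0.578, "rz": 0.128}, {"tx": 0.303, "ty": 0.03, "tz": -0.654, "rx": 0, "ry": -0.578, "rz": 0.128}], "grip": 0.38}}

```text
clock: 1.82
tool_pos: [402.3, -344.8, 262.9]
tcp_rot: [[1.0, -0.003, 0.0], [-0.003, -1.0, -0.008], [0.0, 0.008, -1.0]]
wrist_force: [0.4, 0.1, -0.1]
width: 32.4
finger_force: 0.0
```

```bash
python3 - <<'E'
from h import *
s=arm.get_state(); np.savez("d2.npz",q=s["joint_positions"],p=s["tool_pos"]);print(s["joint_positions"].round(2),s["tcp_rot"].round(2).tolist())
E
```

```text
[ 0.24  0.59  0.63  1.84 -0.45  0.85 -0.48] [[1.0, -0.0, 0.0], [-0.0, -1.0, -0.01], [0.0, 0.01, -1.0]]
```

Emit:
{"fn": "move_arm", "kwargs": {"targets": [{"tx": 0.62, "ty": -0.99, "tz": 0, "rx": 0, "ry": 0, "rz": 0}, {"tx": 0.62, "ty": -0.99, "tz": 0, "rx": 0, "ry": 0, "rz": 0}, {"tx": 0.62, "ty": -0.99, "tz": 0, "rx": 0, "ry": 0, "rz": 0}]}}

```text
clock: 2.2
tool_pos: [476.8, -220.8, 259.0]
tcp_rot: [[1.0, 0.002, -0.001], [0.002, -1.0, 0.002], [-0.001, -0.002, -1.0]]
wrist_force: [-1.2, -1.1, 0.6]
width: 32.1
finger_force: 0.0
```

Emit:
{"fn": "move_arm", "kwargs": {"targets": [{"tx": 0.38, "ty": -0.61, "tz": 0, "rx": 0, "ry": 0, "rz": 0}, {"tx": 0.38, "ty": -0.61, "tz": 0, "rx": 0, "ry": 0, "rz": 0}]}}

```text
clock: 2.45
tool_pos: [521.6, -149.5, 259.2]
tcp_rot: [[1.0, -0.002, -0.001], [-0.002, -1.0, 0.001], [-0.001, -0.001, -1.0]]
wrist_force: [-0.7, -0.5, 0.2]
width: 32.5
finger_force: 0.0
```

```bash
cat >ks3.py <<'E'
from kin2 import *
import kin
s=arm.get_state();np.savez("d3.npz",q=s["joint_positions"],p=s["tool_pos"])
J=[kin.J0[0]];Pp=[kin.P0[0]]
import glob
for f in sorted(glob.glob("d*.npz")): d=np.load(f); J.append(d["q"]);Pp.append(d["p"])
Pp=np.concatenate(Pp); A=np.vstack([basis(q)[0] for q in J])
k=np.linalg.lstsq(A,Pp,rcond=None)[0]
print(k.round(1),(A@k-Pp).round(2)); np.save("k.npy",k)
v=np.load("v.npy");q0=s["joint_positions"];print(q0.round(2),s["tool_pos"])
turn=np.diag([-1,-1,1.])
for name,(G,Q) in {"open":studpose(v,v[5],10),"shut":studpose(v,0,10)}.items():
    for fl in (0,1):
        for t in ik(G,Q@turn if fl else Q,q0,12)[:3]: print(name,fl,t[0].round(2),t[1].round(2))
E
python3 ks3.py
```

```text
[ -38.   792.   273.5  146.9  108.4  -45.6 -206.9] [44.27 29.79 -6.81  1.74  5.25 -7.95  6.59 10.3  11.26  6.55 11.    3.5 ]
[-0.19  0.63  0.66  1.81 -0.49  0.88 -0.87] [ 521.62607091 -149.54000862  259.15527056]
open 0 3.54 [ 0.09  0.78 -0.03  2.21  3.05  0.37  1.81]
open 0 3.54 [ 0.09  0.78 -0.03  2.21  3.05  0.37  1.81]
open 0 4.22 [-0.22  0.81  0.42  2.23  3.74  0.47  1.02]
open 1 2.78 [ 0.5   0.85 -0.67  2.26  2.29  0.61 -0.46]
open 1 2.78 [ 0.5   0.85 -0.67  2.26  2.29  0.61 -0.46]
open 1 2.78 [ 0.5   0.85 -0.67  2.26  2.29  0.61 -0.46]
shut 0 2.48 [ 0.67  0.89 -0.86  2.12  2.    0.62 -2.47]
shut 0 2.48 [ 0.67  0.89 -0.86  2.12  2.    0.62 -2.47]
shut 0 2.48 [ 0.67  0.89 -0.86  2.12  2.    0.62 -2.47]
shut 1 2.73 [ 0.45  0.8  -0.47  2.07  2.24  0.35  0.36]
shut 1 2.73 [ 0.45  0.8  -0.47  2.07  2.24  0.35  0.36]
shut 1 2.73 [ 0.45  0.8  -0.47  2.07  2.24  0.35  0.36]
```

```bash
cat >ks4.py <<'E'
from kin2 import *
import kin,glob,itertools
J=[kin.J0[0]];Pp=[kin.P0[0]]
for f in sorted(glob.glob("d*.npz")): d=np.load(f); J.append(d["q"]);Pp.append(d["p"])
Pp=np.concatenate(Pp); X,Y,Z=np.eye(3)
def cols(q):
    r1=z(-q[0]);r2=r1*y(q[1]);r3=r2*z(-q[2]);r4=r3*y(q[3]);r5=r4*z(-q[4]);r6=r5*y(q[5]);r7=r6*z(np.pi/2-q[6])
    return {"h":Z,"a":r3.apply(Z),"b":r4.apply(Z),"L":r6.apply(Z),"1X":r1.apply(X),"1Y":r1.apply(Y),"2Y":r2.apply(Y),"2X":r2.apply(X),"3X":r3.apply(X),"3Y":r3.apply(Y),"4X":r4.apply(X),"4Y":r4.apply(Y),"5X":r5.apply(X),"5Y":r5.apply(Y),"6X":r6.apply(X),"7X":r7.apply(X),"7Y":r7.apply(Y),"BX":X,"BY":Y}
C=[cols(q) for q in J]; names=list(C[0]); A=np.vstack([np.c_[tuple(c[n] for n in names)] for c in C])
res=[]
for n in range(0,4):
  for ex in itertools.combinations(range(4,len(names)),n):
    ix=[0,1,2,3,*ex]; k,*_=np.linalg.lstsq(A[:,ix],Pp,rcond=None); res.append((np.abs(A[:,ix]@k-Pp).max().round(2),n,[names[i] for i in ex],k.round(0)))
for n in range(4):
    for r in sorted([r for r in res if r[1]==n],key=lambda r:r[0])[:5]: print(r[0],r[2],r[3])
E
python3 ks4.py
```

```text
48.14 [] [291. 542. 373. 236.]
8.19 ['3Y'] [334. 561. 352. 314. -41.]
8.19 ['4Y'] [334. 561. 352. 314. -41.]
11.66 ['1Y'] [356. 563. 339. 344. -44.]
11.66 ['2Y'] [356. 563. 339. 344. -44.]
20.3 ['BX'] [353. 583. 393. 319. -55.]
0.18 ['1Y', '3Y'] [347. 563. 345. 333. -19. -27.]
0.18 ['1Y', '4Y'] [347. 563. 345. 333. -19. -27.]
0.18 ['2Y', '3Y'] [347. 563. 345. 333. -19. -27.]
0.18 ['2Y', '4Y'] [347. 563. 345. 333. -19. -27.]
6.38 ['3Y', '5X'] [326. 568. 356. 303. -44.  10.]
0.0 ['1Y', '3Y', '5Y'] [347. 563. 345. 333. -19. -27.  -0.]
0.0 ['1Y', '4Y', '5Y'] [347. 563. 345. 333. -19. -27.  -0.]
0.0 ['2Y', '3Y', '5Y'] [347. 563. 345. 333. -19. -27.  -0.]
0.0 ['2Y', '4Y', '5Y'] [347. 563. 345. 333. -19. -27.  -0.]
0.06 ['1Y', '3X', '3Y'] [347. 563. 345. 334. -19.  -1. -27.]
```

The kinematic model now fits to 0.2 mm. With it I can plan the wrist branch.

```bash
cat >kin3.py <<'E'
from h import *
lo=np.array([-3.01,-.46,-1.47,.13,-1,.04,-2.66]);hi=np.array([3.01,2.08,1.51,2.56,4.14,2.09,2.66])
z=lambda t:R.from_euler('z',t); y=lambda t:R.from_euler('y',t)
K=np.array([347,563,345,333,-19,-27.])
def cols(q):
    r1=z(-q[0]);r3=r1*y(q[1])*z(-q[2]);r4=r3*y(q[3]);r=r4*z(-q[4])*y(q[5])*z(np.pi/2-q[6]); Y=[0,1,0];Z=[0,0,1]
    return np.c_[Z,r3.apply(Z),r4.apply(Z),r.apply(Z),r1.apply(Y),r3.apply(Y)],r.as_matrix()
def fk(q): B,m=cols(q); return B@K,m
def ik(p,M,q0,n=1,seed=0,w=.003):
    rng=np.random.default_rng(seed); out=[]
    for i in range(n):
        def f(q): a,m=fk(q); return np.r_[(a-p)/50,(m-M).ravel(),w*(q-q0)]
        r=least_squares(f,np.clip(q0,lo+.02,hi-.02) if i==0 else rng.uniform(lo+.05,hi-.05),bounds=(lo+.02,hi-.02),max_nfev=80)
        a,m=fk(r.x)
        if np.linalg.norm(a-p)<3 and abs(m-M).max()<.02: out.append(r.x)
    return out
marg=lambda q:np.minimum(q-lo,hi-q).min()
E
cat >ks5.py <<'E'
from kin3 import *
v=np.load("v.npy");q0=arm.get_state()["joint_positions"];turn=np.diag([-1,-1,1.])
print(fk(q0)[0])
for fl in(0,1):
    T=turn if fl else np.eye(3)
    G,Q=studpose(v,v[5],10); S=ik(G,Q@T,q0,12)
    u=[]
    for s in S:
        if all(np.abs(s-t).max()>.1 for t in u): u.append(s)
    for s in u[:5]:
        ch=[s];ok=True
        for g,h in((v[5],95),(v[5]/2,10),(0,10),(0,95)):
            G,Q=studpose(v,g,h); r=ik(G,Q@T,s)
            ok&=bool(r)
            if r: ch.append(r[0])
        print(fl,ok,"margin",min(map(marg,ch)).round(2),"jump",np.abs(np.array(ch)-s).max().round(2),s.round(2),ch[-1].round(2))
E
python3 ks5.py
```

```text
[ 521.73917756 -149.7003105   259.32314259]
0 True margin 0.14 jump 0.43 [-0.06  0.91  0.01  2.31  3.03  0.6   1.69] [-0.07  0.7   0.19  2.29  3.42  0.38  2.12]
0 True margin 0.02 jump 0.81 [-0.56  1.25  1.02  2.34  3.97  1.08  0.55] [-0.43  0.89  0.88  2.31  4.12  0.76  1.36]
1 True margin 0.17 jump 0.78 [ 0.47  1.07 -0.9   2.28  2.21  0.96 -0.43] [ 0.5   0.77 -0.73  2.26  2.13  0.59  0.35]
1 True margin 0.17 jump 0.57 [ 0.33  0.98 -0.63  2.29  2.38  0.79 -0.67] [ 0.26  0.69 -0.33  2.28  2.53  0.4  -0.09]
1 True margin 0.02 jump 0.67 [-0.5   1.15  0.85  2.34  3.87  0.93 -2.45] [-0.43  0.89  0.88  2.31  4.12  0.76 -1.78]
```

```bash
cat >>kin3.py <<'E'
def rows(poses,start):
    "one call: every pose relative to start"
    p,M=start
    for G,Q in poses: print([float(x) for x in np.r_[(M.T@(G-p)/120),R.from_matrix(M.T@Q).as_rotvec()/(np.pi/4)].round(3)])
E
cat >p1.py <<'E'
from kin3 import *
v=np.load("v.npy");q0=arm.get_state()["joint_positions"];turn=np.diag([-1,-1,1.])
G,Q=studpose(v,v[5],105); q1=ik(G,Q@turn,np.array([.33,.85,-.55,2.29,2.45,.7,-.5]))[0]; print(q0.round(2),q1.round(2),G)
N=20; ps=[fk(q0+(q1-q0)*i/N) for i in range(N+1)]; print("zmin",min(p[0][2] for p in ps),[p[0].round(0).tolist() for p in ps[::4]])
ang=[np.degrees(R.from_matrix(a[1].T@b[1]).magnitude()) for a,b in zip(ps,ps[1:])]; print(max(ang),sum(ang))
for c in range(0,N,5):
    print("call");rows(ps[c+1:c+6],ps[c])
E
python3 p1.py
```

```text
[-0.19  0.63  0.66  1.81 -0.49  0.88 -0.87] [ 0.32  0.76 -0.63  2.4   2.3   0.68 -0.69] [537.21915227 -36.19333111 141.92665899]
zmin 135.8913708474443 [[522.0, -150.0, 259.0], [413.0, -198.0, 214.0], [385.0, -250.0, 197.0], [430.0, -258.0, 171.0], [501.0, -185.0, 142.0], [537.0, -36.0, 142.0]]
10.206049907801471 193.41749158264065
call
[-0.277, 0.083, 0.138, -0.052, -0.125, -0.15]
[-0.525, 0.181, 0.242, -0.098, -0.241, -0.31]
[-0.736, 0.291, 0.319, -0.141, -0.349, -0.478]
[-0.906, 0.407, 0.375, -0.181, -0.446, -0.655]
[-1.031, 0.527, 0.417, -0.217, -0.534, -0.84]
call
[-0.106, 0.04, 0.091, -0.049, -0.075, -0.188]
[-0.175, 0.1, 0.162, -0.102, -0.139, -0.381]
[-0.203, 0.175, 0.218, -0.159, -0.193, -0.578]
[-0.187, 0.256, 0.259, -0.22, -0.236, -0.778]
[-0.127, 0.335, 0.287, -0.287, -0.27, -0.979]
call
[0.031, 0.12, 0.023, -0.083, -0.032, -0.197]
[0.099, 0.257, 0.024, -0.175, -0.059, -0.392]
[0.205, 0.403, 0.001, -0.275, -0.082, -0.585]
[0.348, 0.549, -0.048, -0.385, -0.101, -0.775]
[0.527, 0.686, -0.126, -0.504, -0.118, -0.961]
call
[0.052, 0.257, -0.042, -0.127, -0.028, -0.18]
[0.132, 0.524, -0.122, -0.262, -0.06, -0.356]
[0.241, 0.791, -0.241, -0.404, -0.097, -0.526]
[0.377, 1.05, -0.403, -0.552, -0.14, -0.692]
[0.537, 1.29, -0.607, -0.705, -0.189, -0.851]
```

```bash
sed -i 's/^N=20.*/N=24; ps=[(lambda t:(t[0]+np.array([0,0,50*np.sin(np.pi*i\/N)]),t[1]))(fk(q0+(q1-q0)*i\/N)) for i in range(N+1)]/; s/range(0,N,5)/range(0,N,4)/; s/c+1:c+6/c+1:c+5/' p1.py; python3 p1.py; python3 - <<'E'
E
```

```text
[-0.19  0.63  0.66  1.81 -0.49  0.88 -0.87] [ 0.32  0.76 -0.63  2.4   2.3   0.68 -0.69] [537.21915227 -36.19333111 141.92665899]
8.508374688395504 193.42407769919245
call
[-0.233, 0.068, 0.063, -0.043, -0.105, -0.124]
[-0.446, 0.147, 0.103, -0.083, -0.203, -0.255]
[-0.635, 0.235, 0.124, -0.12, -0.296, -0.393]
[-0.797, 0.329, 0.131, -0.155, -0.382, -0.536]
call
[-0.154, 0.034, 0.05, -0.038, -0.078, -0.148]
[-0.282, 0.081, 0.089, -0.076, -0.149, -0.301]
[-0.382, 0.14, 0.118, -0.116, -0.212, -0.458]
[-0.45, 0.207, 0.142, -0.156, -0.267, -0.619]
call
[-0.058, 0.043, 0.038, -0.047, -0.049, -0.162]
[-0.086, 0.101, 0.07, -0.099, -0.091, -0.326]
[-0.083, 0.17, 0.095, -0.154, -0.127, -0.491]
[-0.047, 0.246, 0.115, -0.214, -0.157, -0.657]
call
[0.025, 0.099, 0.023, -0.068, -0.027, -0.164]
[0.08, 0.212, 0.038, -0.143, -0.051, -0.327]
[0.165, 0.335, 0.042, -0.224, -0.071, -0.489]
[0.28, 0.462, 0.033, -0.311, -0.089, -0.649]
call
[0.063, 0.182, 0.009, -0.094, -0.02, -0.156]
[0.151, 0.375, 0.001, -0.194, -0.041, -0.31]
[0.264, 0.575, -0.027, -0.3, -0.063, -0.46]
[0.4, 0.775, -0.076, -0.412, -0.086, -0.608]
call
[0.045, 0.258, -0.005, -0.115, -0.03, -0.144]
[0.109, 0.522, -0.036, -0.234, -0.065, -0.285]
[0.192, 0.788, -0.097, -0.356, -0.104, -0.423]
[0.293, 1.048, -0.188, -0.481, -0.149, -0.558]
```

Emit:
{"fn": "move_arm", "kwargs": {"targets": [{"tx": -0.233, "ty": 0.068, "tz": 0.063, "rx": -0.043, "ry": -0.105, "rz": -0.124}, {"tx": -0.446, "ty": 0.147, "tz": 0.103, "rx": -0.083, "ry": -0.203, "rz": -0.255}, {"tx": -0.635, "ty": 0.235, "tz": 0.124, "rx": -0.12, "ry": -0.296, "rz": -0.393}, {"tx": -0.797, "ty": 0.329, "tz": 0.131, "rx": -0.155, "ry": -0.382, "rz": -0.536}]}}

```text
clock: 2.95
tool_pos: [423.0, -192.9, 244.1]
tcp_rot: [[0.87, 0.416, -0.265], [0.379, -0.908, -0.179], [-0.315, 0.055, -0.948]]
wrist_force: [0.5, 0.5, -0.6]
width: 32.7
finger_force: 0.0
```

Emit:
{"fn": "move_arm", "kwargs": {"targets": [{"tx": -0.154, "ty": 0.034, "tz": 0.05, "rx": -0.038, "ry": -0.078, "rz": -0.148}, {"tx": -0.282, "ty": 0.081, "tz": 0.089, "rx": -0.076, "ry": -0.149, "rz": -0.301}, {"tx": -0.382, "ty": 0.14, "tz": 0.118, "rx": -0.116, "ry": -0.212, "rz": -0.458}, {"tx": -0.45, "ty": 0.207, "tz": 0.142, "rx": -0.156, "ry": -0.267, "rz": -0.619}]}}

```text
clock: 3.45
tool_pos: [382.4, -238.8, 246.2]
tcp_rot: [[0.503, 0.796, -0.335], [0.696, -0.604, -0.389], [-0.512, -0.037, -0.858]]
wrist_force: [-0.9, -0.3, 0.8]
width: 32.3
finger_force: 0.0
```

Emit:
{"fn": "move_arm", "kwargs": {"targets": [{"tx": -0.058, "ty": 0.043, "tz": 0.038, "rx": -0.047, "ry": -0.049, "rz": -0.162}, {"tx": -0.086, "ty": 0.101, "tz": 0.07, "rx": -0.099, "ry": -0.091, "rz": -0.326}, {"tx": -0.083, "ty": 0.17, "tz": 0.095, "rx": -0.154, "ry": -0.127, "rz": -0.491}, {"tx": -0.047, "ty": 0.246, "tz": 0.115, "rx": -0.214, "ry": -0.157, "rz": -0.657}]}}

```text
clock: 3.95
tool_pos: [398.9, -265.7, 236.1]
tcp_rot: [[-0.001, 0.977, -0.213], [0.828, -0.119, -0.548], [-0.561, -0.177, -0.809]]
wrist_force: [-0.6, 0.0, 0.1]
width: 32.1
finger_force: 0.0
```

```bash
cat >st.py <<'E'
from kin3 import *
s=arm.get_state(); q=s["joint_positions"]; print(s["clock"],s["tool_pos"].round(1),q.round(2),"F",s["wrist_force"].round(1),"w",s["width"].round(1),s["finger_force"])
E
python3 st.py; sed 's/q0=arm.*;turn/q0=arm.get_state()["joint_positions"];turn/; s/^N=24/N=12/; s/50\*np.sin(np.pi\*i\/N)/0/' p1.py >p2.py; python3 p2.py
```

```text
[-0.3   0.69  0.63  2.09  0.43  0.6  -0.2 ] [ 0.32  0.76 -0.63  2.4   2.3   0.68 -0.69] [537.21915227 -36.19333111 141.92665899]
9.845281207637514 106.57466634090035
call
[0.033, -0.031, 0.111, 0.013, -0.037, -0.185]
[0.075, -0.019, 0.205, 0.005, -0.07, -0.369]
[0.136, 0.035, 0.281, -0.026, -0.098, -0.551]
[0.225, 0.124, 0.336, -0.078, -0.121, -0.73]
call
[0.041, 0.165, 0.032, -0.074, -0.035, -0.17]
[0.099, 0.367, 0.031, -0.168, -0.073, -0.332]
[0.178, 0.6, -0.009, -0.281, -0.114, -0.485]
[0.282, 0.852, -0.097, -0.413, -0.158, -0.628]
call
[-0.031, 0.316, -0.054, -0.142, -0.062, -0.131]
[-0.052, 0.653, -0.168, -0.297, -0.134, -0.252]
[-0.059, 0.995, -0.35, -0.461, -0.214, -0.362]
[-0.05, 1.328, -0.605, -0.634, -0.303, -0.462]Traceback (most recent call last):
  File "st.py", line 2, in <module>
    s=arm.get_state(); q=s["joint_positions"]; print(s["clock"],s["tool_pos"].round(1),q.round(2),"F",s["wrist_force"].round(1),"w",s["width"].round(1),s["finger_force"])
                                                                                                                                    ^^^^^^^^^^^^^^^^
AttributeError: 'float' object has no attribute 'round'
```

Emit:
{"fn": "move_arm", "kwargs": {"targets": [{"tx": 0.033, "ty": -0.031, "tz": 0.05, "rx": 0.013, "ry": -0.037, "rz": -0.185}, {"tx": 0.075, "ty": -0.019, "tz": 0.1, "rx": 0.005, "ry": -0.07, "rz": -0.369}, {"tx": 0.136, "ty": 0.035, "tz": 0.15, "rx": -0.026, "ry": -0.098, "rz": -0.551}, {"tx": 0.225, "ty": 0.124, "tz": 0.2, "rx": -0.078, "ry": -0.121, "rz": -0.73}]}}

```text
clock: 4.45
tool_pos: [408.6, -257.9, 198.6]
tcp_rot: [[-0.55, 0.825, -0.129], [0.698, 0.369, -0.614], [-0.459, -0.428, -0.779]]
wrist_force: [0.6, 0.4, -0.2]
width: 32.1
finger_force: 0.0
```

Emit:
{"fn": "move_arm", "kwargs": {"targets": [{"tx": 0.041, "ty": 0.165, "tz": 0.032, "rx": -0.074, "ry": -0.035, "rz": -0.17}, {"tx": 0.099, "ty": 0.367, "tz": 0.031, "rx": -0.168, "ry": -0.073, "rz": -0.332}, {"tx": 0.178, "ty": 0.6, "tz": -0.009, "rx": -0.281, "ry": -0.114, "rz": -0.485}, {"tx": 0.282, "ty": 0.852, "tz": -0.097, "rx": -0.413, "ry": -0.158, "rz": -0.628}]}}

```text
clock: 4.95
tool_pos: [449.3, -208.1, 150.1]
tcp_rot: [[-0.849, 0.523, 0.075], [0.412, 0.744, -0.526], [-0.331, -0.416, -0.847]]
wrist_force: [-1.0, -0.2, -1.2]
width: 32.7
finger_force: 0.0
```

```bash
sed -i 's/s\["width"\].round(1)/round(float(s["width"]),1)/' st.py; cat >>st.py <<'E'
v=np.load("v.npy");turn=np.diag([-1,-1,1.])
E
cat >p3.py <<'E'
exec(open("st.py").read())
G,Q=studpose(v,v[5],105);Q=Q@turn
sols=ik(G,Q,q,8); print([ (x.round(2),np.abs(x-q).max().round(2)) for x in sols][:3]); q1=sols[0]
N=8; ps=[fk(q+(q1-q)*i/N) for i in range(N+1)]
print(max(np.degrees(R.from_matrix(a[1].T@b[1]).magnitude()) for a,b in zip(ps,ps[1:])),[p[0].round() for p in ps])
for c in(0,4): print("call");rows(ps[c+1:c+5],ps[c])
E
python3 p3.py
```

```text
4.95 [ 449.3 -208.1  150.1] [-0.38  0.82  0.6   2.29  1.37  0.13 -0.29] F [-1.  -0.2 -1.2] w 32.7 0.0
[(array([ 0.22,  0.73, -0.46,  2.41,  2.44,  0.61, -0.85]), np.float64(1.07)), (array([ 0.53,  0.89, -1.03,  2.39,  2.04,  0.93, -0.41]), np.float64(1.63)), (array([ 0.22,  0.73, -0.46,  2.41,  2.44,  0.61, -0.85]), np.float64(1.07))]
8.647656297078779 [array([ 449., -208.,  150.]), array([ 439., -200.,  133.]), array([ 437., -189.,  119.]), array([ 441., -175.,  109.]), array([ 452., -157.,  103.]), array([ 469., -134.,  102.]), array([ 490., -106.,  107.]), array([513., -73., 120.]), array([537., -36., 142.])]
call
[0.145, 0.071, 0.079, -0.028, 0.038, -0.106]
[0.237, 0.175, 0.125, -0.075, 0.048, -0.208]
[0.28, 0.317, 0.137, -0.141, 0.031, -0.301]
[0.28, 0.498, 0.108, -0.227, -0.012, -0.382]
call
[-0.101, 0.208, -0.041, -0.093, -0.074, -0.073]
[-0.242, 0.445, -0.141, -0.2, -0.172, -0.133]
[-0.411, 0.702, -0.313, -0.32, -0.291, -0.179]
[-0.596, 0.966, -0.569, -0.453, -0.426, -0.211]
```

```bash
cat >>kin3.py <<'E'
from scipy.spatial.transform import Slerp
def line(q,via,G,Q,N,per=4):
    "straight segments start->via->G with slerp; checks joints by sequential IK, prints calls"
    p,M=fk(q); sl=Slerp([0,1],R.from_matrix([M,Q])); pts=[p]+via+[G]; T=np.linspace(0,1,len(pts)); ps=[(p,M)]
    for i in range(1,N+1):
        t=i/N; ps.append((np.array([np.interp(t,T,[a[j] for a in pts]) for j in range(3)]),sl(t).as_matrix()))
        r=ik(*ps[-1],q,w=.01); 
        if not r: print("IK fail",i); continue
        dq=np.abs(r[0]-q).max(); q=r[0]; print(i,q.round(2),"dq",dq.round(2),end="; ") if i%2==0 else 0
    print("deg/row",np.degrees(R.from_matrix(M.T@Q).magnitude())/N)
    for c in range(0,N,per): print("call");rows(ps[c+1:c+per+1],ps[c])
    return q
E
cat >p4.py <<'E'
exec(open("st.py").read())
G,Q=studpose(v,v[5],105)
line(q,[np.array([475,-120,185.])],G,Q@turn,8)
E
python3 p4.py
```

```text
4.95 [ 449.3 -208.1  150.1] [-0.38  0.82  0.6   2.29  1.37  0.13 -0.29] F [-1.  -0.2 -1.2] w 32.7 0.0
2 [-0.25  0.66  0.29  2.35  1.8   0.29 -0.63] dq 0.15; 4 [-0.15  0.58  0.08  2.4   2.02  0.35 -0.74] dq 0.11; 6 [ 0.03  0.63 -0.19  2.42  2.31  0.48 -0.9 ] dq 0.13; 8 [ 0.16  0.72 -0.37  2.41  2.54  0.58 -0.96] dq 0.11; deg/row 5.632604139589359
call
[0.005, 0.135, -0.154, -0.092, -0.049, -0.069]
[0.01, 0.27, -0.308, -0.185, -0.097, -0.138]
[0.015, 0.406, -0.462, -0.277, -0.146, -0.207]
[0.02, 0.541, -0.617, -0.37, -0.194, -0.276]
call
[-0.054, 0.219, 0.066, -0.092, -0.049, -0.069]
[-0.108, 0.439, 0.131, -0.185, -0.097, -0.138]
[-0.161, 0.658, 0.197, -0.277, -0.146, -0.207]
[-0.215, 0.878, 0.263, -0.37, -0.194, -0.276]
```

Emit:
{"fn": "move_arm", "kwargs": {"targets": [{"tx": 0.005, "ty": 0.135, "tz": -0.154, "rx": -0.092, "ry": -0.049, "rz": -0.069}, {"tx": 0.01, "ty": 0.27, "tz": -0.308, "rx": -0.185, "ry": -0.097, "rz": -0.138}, {"tx": 0.015, "ty": 0.406, "tz": -0.462, "rx": -0.277, "ry": -0.146, "rz": -0.207}, {"tx": 0.02, "ty": 0.541, "tz": -0.617, "rx": -0.37, "ry": -0.194, "rz": -0.276}]}}

```text
clock: 5.45
tool_pos: [476.3, -119.4, 186.3]
tcp_rot: [[-0.903, 0.273, 0.331], [0.165, 0.933, -0.318], [-0.396, -0.233, -0.888]]
wrist_force: [0.6, 0.2, -0.1]
width: 32.3
finger_force: 0.0
```

Emit:
{"fn": "move_arm", "kwargs": {"targets": [{"tx": -0.054, "ty": 0.219, "tz": 0.066, "rx": -0.092, "ry": -0.049, "rz": -0.069}, {"tx": -0.108, "ty": 0.439, "tz": 0.131, "rx": -0.185, "ry": -0.097, "rz": -0.138}, {"tx": -0.161, "ty": 0.658, "tz": 0.197, "rx": -0.277, "ry": -0.146, "rz": -0.207}, {"tx": -0.215, "ty": 0.878, "tz": 0.263, "rx": -0.37, "ry": -0.194, "rz": -0.276}]}}

```text
clock: 5.95
tool_pos: [539.1, -36.0, 142.8]
tcp_rot: [[-0.865, -0.043, 0.501], [-0.073, 0.996, -0.042], [-0.497, -0.073, -0.865]]
wrist_force: [1.3, -0.4, -0.8]
width: 32.6
finger_force: 0.0
```

```bash
cat >p5.py <<'E'
exec(open("st.py").read())
G,Q=studpose(v,v[5],60)
print(s["tcp_rot"].round(3).tolist(),(Q@turn).round(3).tolist())
q=line(q,[],G,Q@turn,3); G,Q=studpose(v,v[5],10); line(q,[],G,Q@turn,3)
E
python3 p5.py
```

```text
5.95 [539.1 -36.  142.8] [ 0.15  0.71 -0.34  2.41  2.58  0.57 -0.99] F [ 1.3 -0.4 -0.8] w 32.6 0.0
[[-0.865, -0.043, 0.501], [-0.073, 0.996, -0.042], [-0.497, -0.073, -0.865]] [[-0.866, -0.045, 0.498], [-0.078, 0.996, -0.046], [-0.494, -0.079, -0.866]]
2 [ 0.15  0.78 -0.34  2.38  2.6   0.61 -1.  ] dq 0.03; deg/row 0.14675079761485502
call
[0.004, 0.001, 0.125, 0.002, 0.002, -0.002]
[0.009, 0.001, 0.25, 0.004, 0.003, -0.004]
[0.013, 0.002, 0.375, 0.005, 0.005, -0.007]
2 [ 0.15  0.89 -0.34  2.32  2.63  0.65 -0.99] dq 0.03; deg/row 4.252504313857284e-05
call
[-0.0, 0.0, 0.139, -0.0, -0.0, -0.0]
[-0.0, 0.0, 0.278, -0.0, -0.0, -0.0]
[-0.0, 0.0, 0.417, -0.0, -0.0, -0.0]
```

Emit:
{"fn": "move_arm", "kwargs": {"targets": [{"tx": 0.013, "ty": 0.002, "tz": 0.2, "rx": 0.005, "ry": 0.005, "rz": -0.007}, {"tx": 0.013, "ty": 0.002, "tz": 0.375, "rx": 0.005, "ry": 0.005, "rz": -0.007}]}}

```text
clock: 6.2
tool_pos: [560.1, -38.7, 102.2]
tcp_rot: [[-0.867, -0.043, 0.496], [-0.077, 0.996, -0.049], [-0.492, -0.08, -0.867]]
wrist_force: [-0.7, 1.4, -0.4]
width: 32.0
finger_force: 0.0
```

Emit:
{"fn": "move_arm", "kwargs": {"targets": [{"tx": 0, "ty": 0, "tz": 0.1, "rx": 0, "ry": 0, "rz": 0}, {"tx": 0, "ty": 0, "tz": 0.2, "rx": 0, "ry": 0, "rz": 0}, {"tx": 0, "ty": 0, "tz": 0.2, "rx": 0, "ry": 0, "rz": 0}]}}

```text
clock: 6.58
tool_pos: [570.9, -37.6, 81.6]
tcp_rot: [[-0.868, -0.047, 0.495], [-0.08, 0.996, -0.046], [-0.491, -0.08, -0.868]]
wrist_force: [0.7, 0.9, -0.1]
width: 32.3
finger_force: 0.0
```

```bash
python3 p5.py | head -2; python3 - <<'E'
from h import *
a=[arm.camera(n) for n in("top","scene")]
f=lambda im,x,y:cv2.resize(im[y:y+100,x:x+80,::-1],None,fx=5,fy=5,interpolation=cv2.INTER_CUBIC)
cv2.imwrite("pics/n2.png",np.hstack([f(a[0],300,150),f(a[1],270,170)]))
E
```

```text
6.575 [570.9 -37.6  81.6] [ 0.15  0.87 -0.34  2.34  2.62  0.64 -0.99] F [ 0.7  0.9 -0.1] w 32.3 0.0
[[-0.868, -0.047, 0.495], [-0.08, 0.996, -0.046], [-0.491, -0.08, -0.868]] [[-0.866, -0.045, 0.498], [-0.078, 0.996, -0.046], [-0.494, -0.079, -0.866]]
```

View pics/n2.png

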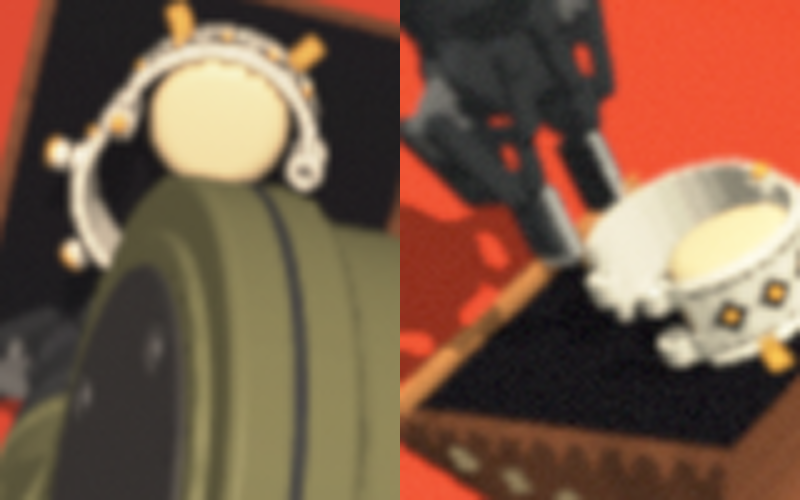

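Scene crop: the fingers, at (555,240) and (605,175), straddle the stud position just outside the band. I'll go down and close.

Emit:
{"fn": "move_arm", "kwargs": {"targets": [{"tx": 0, "ty": -0.01, "tz": 0.07, "rx": 0, "ry": 0, "rz": 0}, {"tx": 0, "ty": -0.01, "tz": 0.14, "rx": 0, "ry": 0, "rz": 0}, {"tx": 0, "ty": -0.01, "tz": 0.2, "rx": 0, "ry": 0, "rz": 0}, {"tx": 0, "ty": -0.01, "tz": 0.2, "rx": 0, "ry": 0, "rz": 0}]}}

```text
clock: 7.18
tool_pos: [582.7, -39.4, 60.6]
tcp_rot: [[-0.868, -0.048, 0.495], [-0.081, 0.996, -0.045], [-0.49, -0.079, -0.868]]
wrist_force: [0.4, -0.0, -0.2]
width: 32.9
finger_force: 0.0
```

Emit:
{"fn": "move_arm", "kwargs": {"targets": [{"tx": 0, "ty": 0, "tz": 0, "rx": 0, "ry": 0, "rz": 0}, {"tx": 0, "ty": 0, "tz": 0, "rx": 0, "ry": 0, "rz": 0}, {"tx": 0, "ty": 0, "tz": 0, "rx": 0, "ry": 0, "rz": 0}, {"tx": 0, "ty": 0, "tz": 0, "rx": 0, "ry": 0, "rz": 0}], "grip": 0, "grip_force": 25}}

```text
clock: 7.68
tool_pos: [582.4, -39.3, 61.3]
tcp_rot: [[-0.868, -0.048, 0.495], [-0.081, 0.996, -0.045], [-0.491, -0.079, -0.868]]
wrist_force: [-0.6, 1.1, 0.9]
width: 9.6
finger_force: 24.3
```

```bash
cat >p6.py <<'E'
exec(open("st.py").read())
print(studpose(v,v[5],10)[0])
# swing: keep tool's offset in gate frame, rotate about hinge
o,Rc,_=cuff(v); H=o+Rc@np.array([0,40,0]); p,M=s["tool_pos"],s["tcp_rot"]
g0=v[5];N=12;ps=[(p,M)];qq=q
for i in range(1,N+1):
    rot=R.from_rotvec(Rc[:,2]*(g0*i/N)); ps.append((H+rot.apply(p-H),rot.as_matrix()@M)); r=ik(*ps[-1],qq,w=.01); qq=r[0] if r else print("fail",i)
print(qq.round(2),ps[-1][0])
for c in(0,4,8): print("call");rows(ps[c+1:c+5],ps[c])
E
python3 p6.py
```

```text
7.675 [582.4 -39.3  61.3] [ 0.16  0.92 -0.34  2.31  2.63  0.66 -0.99] F [-0.6  1.1  0.9] w 9.6 24.316809475421906
[584.51580081 -40.58389329  59.65424563]
[ 0.11  0.85 -0.1   2.19  2.94  0.43 -0.51] [616.90429107 -86.8547506   83.68928276]
call
[-0.013, -0.043, -0.0, 0.0, 0.0, -0.076]
[-0.029, -0.084, -0.0, 0.001, 0.0, -0.151]
[-0.047, -0.125, -0.0, 0.001, 0.0, -0.227]
[-0.068, -0.164, -0.0, 0.001, 0.0, -0.303]
call
[-0.013, -0.043, -0.0, 0.0, 0.0, -0.076]
[-0.029, -0.084, -0.0, 0.001, 0.0, -0.151]
[-0.047, -0.125, -0.0, 0.001, 0.0, -0.227]
[-0.068, -0.164, -0.0, 0.001, 0.0, -0.303]
call
[-0.013, -0.043, -0.0, 0.0, 0.0, -0.076]
[-0.029, -0.084, -0.0, 0.001, 0.0, -0.151]
[-0.047, -0.125, -0.0, 0.001, 0.0, -0.227]
[-0.068, -0.164, -0.0, 0.001, 0.0, -0.303]
```

Emit:
{"fn": "move_arm", "kwargs": {"targets": [{"tx": -0.013, "ty": -0.043, "tz": 0, "rx": 0, "ry": 0, "rz": -0.076}, {"tx": -0.029, "ty": -0.084, "tz": 0, "rx": 0, "ry": 0, "rz": -0.151}, {"tx": -0.047, "ty": -0.125, "tz": 0, "rx": 0, "ry": 0, "rz": -0.227}, {"tx": -0.068, "ty": -0.164, "tz": 0, "rx": 0, "ry": 0, "rz": -0.303}]}}

```text
clock: 8.18
tool_pos: [590.6, -58.2, 67.0]
tcp_rot: [[-0.831, -0.253, 0.495], [-0.315, 0.948, -0.045], [-0.458, -0.194, -0.868]]
wrist_force: [-0.2, 0.5, 0.6]
width: 9.6
finger_force: 24.4
```

Emit:
{"fn": "move_arm", "kwargs": {"targets": [{"tx": -0.013, "ty": -0.043, "tz": 0, "rx": 0, "ry": 0, "rz": -0.076}, {"tx": -0.029, "ty": -0.084, "tz": 0, "rx": 0, "ry": 0, "rz": -0.151}, {"tx": -0.047, "ty": -0.125, "tz": 0, "rx": 0, "ry": 0, "rz": -0.227}, {"tx": -0.068, "ty": -0.164, "tz": 0, "rx": 0, "ry": 0, "rz": -0.303}]}}

```text
clock: 8.68
tool_pos: [602.5, -74.1, 74.6]
tcp_rot: [[-0.748, -0.442, 0.495], [-0.53, 0.847, -0.045], [-0.4, -0.296, -0.868]]
wrist_force: [0.1, 0.8, 0.8]
width: 9.8
finger_force: 24.4
```

```bash
cat >ga.py <<'E'
exec(open("st.py").read())
o,Rc,_=cuff(v); t=Rc.T@(s["tool_pos"]-o); d=t[:2]-[0,40]; n=np.array([-32.1,-78.3])+5*np.array([-.643,-.766])
print("h",t[2].round(1),"g by pos",(np.arctan2(*n[::-1])-np.arctan2(*d[::-1])).round(3),"r",np.hypot(*d).round(1),np.hypot(*n).round(1))
yc=Rc.T@-s["tcp_rot"][:,1]; print("g by rot",(np.arctan2(-.643,.766)-np.arctan2(yc[1],yc[0])).round(3),"mom",s["moment"].round(2))
E
python3 ga.py
```

```text
8.675 [602.5 -74.1  74.6] [ 0.14  0.87 -0.17  2.24  2.84  0.51 -0.66] F [0.1 0.8 0.8] w 9.8 24.3723526597023
h 12.5 g by pos 0.254 r 89.4 89.4
g by rot 0.233 mom [0.19 0.5  0.08]
```

Emit:
{"fn": "move_arm", "kwargs": {"targets": [{"tx": -0.013, "ty": -0.043, "tz": 0, "rx": 0, "ry": 0, "rz": -0.076}, {"tx": -0.029, "ty": -0.084, "tz": 0, "rx": 0, "ry": 0, "rz": -0.151}, {"tx": -0.047, "ty": -0.125, "tz": 0, "rx": 0, "ry": 0, "rz": -0.227}, {"tx": -0.068, "ty": -0.164, "tz": 0, "rx": 0, "ry": 0, "rz": -0.303}, {"tx": -0.068, "ty": -0.164, "tz": 0, "rx": 0, "ry": 0, "rz": -0.303}]}}

```text
clock: 9.3
tool_pos: [617.8, -86.5, 84.0]
tcp_rot: [[-0.623, -0.605, 0.496], [-0.714, 0.699, -0.045], [-0.32, -0.383, -0.867]]
wrist_force: [-1.2, 1.7, 4.5]
width: 9.5
finger_force: 24.6
```

```bash
python3 ga.py; python3 - <<'E'
from h import *
v=np.load("v.npy")
a=[arm.camera(n) for n in("top","scene")]
f=lambda im,x,y:cv2.resize(im[y:y+75,x:x+60,::-1],None,fx=6.6,fy=6.6,interpolation=cv2.INTER_CUBIC)
cv2.imwrite("pics/n3.png",np.hstack([f(a[0],315,150),f(a[1],295,190)]))
E
```

```text
9.3 [617.8 -86.5  84. ] [ 0.12  0.85 -0.1   2.19  2.94  0.43 -0.51] F [-1.2  1.7  4.5] w 9.5 24.563114047050476
h 12.4 g by pos 0.008 r 89.2 89.4
g by rot -0.004 mom [0.47 0.27 0.23]
```

View pics/n3.png

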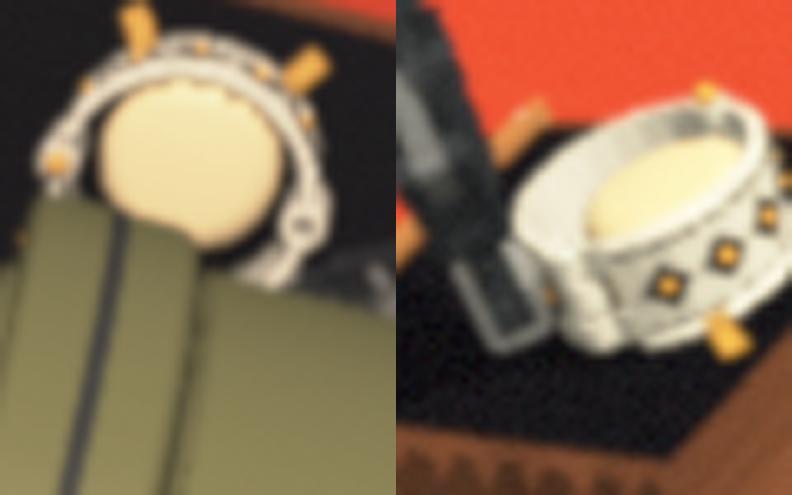

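The gate looks shut: in the scene crop the knuckles are stacked near (600,320), and the clasp hole in the top crop, at (303,227), is where it was. I'll probe the -0.08 stop to calibrate the zero.

Emit:
{"fn": "move_arm", "kwargs": {"targets": [{"tx": -0.005, "ty": -0.018, "tz": 0, "rx": 0, "ry": 0, "rz": -0.032}, {"tx": -0.011, "ty": -0.036, "tz": 0, "rx": 0, "ry": 0, "rz": -0.064}, {"tx": -0.011, "ty": -0.036, "tz": 0, "rx": 0, "ry": 0, "rz": -0.064}]}}

```text
clock: 9.78
tool_pos: [620.9, -88.3, 85.8]
tcp_rot: [[-0.592, -0.636, 0.496], [-0.748, 0.662, -0.044], [-0.3, -0.397, -0.867]]
wrist_force: [-1.8, 3.4, 5.2]
width: 9.9
finger_force: 24.7
```

```bash
python3 ga.py
```

```text
9.775 [620.9 -88.3  85.8] [ 0.11  0.85 -0.09  2.18  2.96  0.42 -0.48] F [-1.8  3.4  5.2] w 9.9 24.672459661960602
h 12.3 g by pos -0.036 r 89.2 89.4
g by rot -0.055 mom [0.66 0.22 0.37]
```

Emit:
{"fn": "move_arm", "kwargs": {"targets": [{"tx": -0.005, "ty": -0.018, "tz": 0, "rx": 0, "ry": 0, "rz": -0.032}, {"tx": -0.005, "ty": -0.018, "tz": 0, "rx": 0, "ry": 0, "rz": -0.032}]}}

```text
clock: 10.02
tool_pos: [622.6, -89.2, 86.8]
tcp_rot: [[-0.575, -0.651, 0.496], [-0.765, 0.643, -0.044], [-0.29, -0.405, -0.867]]
wrist_force: [-1.3, 3.2, 5.6]
width: 10.0
finger_force: 24.7
```

```bash
python3 ga.py
```

```text
10.025 [622.6 -89.2  86.8] [ 0.11  0.85 -0.08  2.18  2.97  0.41 -0.46] F [-1.3  3.2  5.6] w 10.0 24.676809310913086
h 12.3 g by pos -0.061 r 89.1 89.4
g by rot -0.08 mom [0.67 0.25 0.39]
```

Emit:
{"fn": "move_arm", "kwargs": {"targets": [{"tx": -0.005, "ty": -0.018, "tz": 0, "rx": 0, "ry": 0, "rz": -0.032}, {"tx": -0.005, "ty": -0.018, "tz": 0, "rx": 0, "ry": 0, "rz": -0.032}]}}

```text
clock: 10.28
tool_pos: [623.2, -89.6, 87.2]
tcp_rot: [[-0.559, -0.666, 0.493], [-0.781, 0.623, -0.043], [-0.279, -0.409, -0.869]]
wrist_force: [-2.7, 5.1, 4.4]
width: 9.5
finger_force: 24.8
```

```bash
python3 ga.py
```

```text
10.275 [623.2 -89.6  87.2] [ 0.11  0.85 -0.07  2.17  2.98  0.4  -0.45] F [-2.7  5.1  4.4] w 9.5 24.837773144245148
h 12.3 g by pos -0.07 r 89.1 89.4
g by rot -0.105 mom [0.86 0.53 0.38]
```

The stop stalls at a reading of about -0.07, which is -0.08 true, so the zero reading is good to about 0.01. I'll go back 0.1 rad, open and retreat.

Emit:
{"fn": "move_arm", "kwargs": {"targets": [{"tx": 0.008, "ty": 0.037, "tz": 0, "rx": 0, "ry": 0, "rz": 0.064}, {"tx": 0.016, "ty": 0.075, "tz": 0, "rx": 0, "ry": 0, "rz": 0.127}, {"tx": 0.016, "ty": 0.075, "tz": 0, "rx": 0, "ry": 0, "rz": 0.127}]}}

```text
clock: 10.65
tool_pos: [616.9, -86.1, 83.4]
tcp_rot: [[-0.623, -0.605, 0.495], [-0.714, 0.699, -0.044], [-0.319, -0.381, -0.868]]
wrist_force: [-1.8, 3.6, 6.2]
width: 9.6
finger_force: 24.8
```

```bash
python3 ga.py
```

```text
10.65 [616.9 -86.1  83.4] [ 0.12  0.85 -0.1   2.2   2.94  0.44 -0.51] F [-1.8  3.6  6.2] w 9.6 24.752659499645233
h 12.3 g by pos 0.021 r 89.3 89.4
g by rot -0.004 mom [0.73 0.27 0.37]
```

Emit:
{"fn": "move_arm", "kwargs": {"targets": [{"tx": -0.002, "ty": -0.007, "tz": 0, "rx": 0, "ry": 0, "rz": -0.013}, {"tx": -0.002, "ty": -0.007, "tz": 0, "rx": 0, "ry": 0, "rz": -0.013}, {"tx": -0.002, "ty": -0.007, "tz": 0, "rx": 0, "ry": 0, "rz": -0.013}]}}

```text
clock: 11.02
tool_pos: [617.8, -86.6, 84.0]
tcp_rot: [[-0.617, -0.611, 0.496], [-0.721, 0.691, -0.045], [-0.315, -0.385, -0.867]]
wrist_force: [-1.0, 2.9, 5.9]
width: 9.7
finger_force: 24.7
```

```bash
python3 ga.py
```

```text
11.025 [617.8 -86.6  84. ] [ 0.12  0.85 -0.1   2.19  2.94  0.43 -0.5 ] F [-1.   2.9  5.9] w 9.7 24.719164967536926
h 12.4 g by pos 0.008 r 89.2 89.4
g by rot -0.014 mom [0.67 0.23 0.36]
```

Emit:
{"fn": "move_arm", "kwargs": {"targets": [{"tx": 0, "ty": 0, "tz": 0, "rx": 0, "ry": 0, "rz": 0}, {"tx": 0, "ty": 0, "tz": 0, "rx": 0, "ry": 0, "rz": 0}, {"tx": 0, "ty": 0, "tz": 0, "rx": 0, "ry": 0, "rz": 0}], "grip": 0.35}}

```text
clock: 11.4
tool_pos: [617.5, -87.9, 83.5]
tcp_rot: [[-0.619, -0.61, 0.495], [-0.72, 0.692, -0.046], [-0.314, -0.385, -0.868]]
wrist_force: [0.3, 0.2, -0.0]
width: 29.9
finger_force: 0.0
```

Emit:
{"fn": "move_arm", "kwargs": {"targets": [{"tx": 0, "ty": 0, "tz": -0.2, "rx": 0, "ry": 0, "rz": 0}, {"tx": 0, "ty": 0, "tz": -0.5, "rx": 0, "ry": 0, "rz": 0}, {"tx": 0, "ty": 0, "tz": -0.9, "rx": 0, "ry": 0, "rz": 0}, {"tx": 0, "ty": 0, "tz": -0.9, "rx": 0, "ry": 0, "rz": 0}]}}

```text
clock: 11.9
tool_pos: [563.5, -82.7, 179.9]
tcp_rot: [[-0.617, -0.609, 0.497], [-0.72, 0.692, -0.047], [-0.316, -0.387, -0.866]]
wrist_force: [0.4, 0.0, 0.1]
width: 29.7
finger_force: 0.0
```

```bash
cat >p7.py <<'E'
exec(open("st.py").read())
# pin pick poses: vertical, tool y perpendicular to block row; both half turns, many IK
ya=-.093; pin=np.array([429.5,309.2,0])
o,Rc,_=cuff(v); C=o+Rc@np.array([0,-40,44])
for sg in(1,-1):
    yy=sg*np.array([-np.sin(ya),np.cos(ya),0]); zz=np.array([0,0,-1.]); M=np.c_[np.cross(yy,zz),yy,zz]
    for hh in(62,): 
        u=[]
        for a in ik(pin+[0,0,hh],M,q,14):
            if all(np.abs(a-b).max()>.15 for b in u): u.append(a)
        for a in u[:4]: print("pick",sg,a.round(2),"marg",marg(a).round(2),"dist",np.abs(a-q).max().round(2))
E
python3 p7.py
```

```text
11.9 [563.5 -82.7 179.9] [ 0.11  0.62 -0.08  2.3   2.92  0.31 -0.5 ] F [0.4 0.  0.1] w 29.7 0.0
pick 1 [-0.4   0.89 -0.53  1.97  0.88  0.54 -0.08] marg 0.5 dist 2.04
pick 1 [-0.53  0.85 -0.3   1.97  0.6   0.41  0.18] marg 0.37 dist 2.32
pick 1 [-0.19  1.02 -0.94  1.95  1.16  0.85 -0.33] marg 0.53 dist 1.76
pick 1 [-0.72  0.84  0.02  1.98 -0.04  0.32  0.81] marg 0.28 dist 2.97
pick -1 [-0.78  0.85  0.12  1.99 -0.28  0.32 -2.1 ] marg 0.28 dist 3.2
pick -1 [-0.03  1.31 -1.45  1.96  1.39  1.37  2.64] marg 0.02 dist 3.14
pick -1 [-0.67  0.84 -0.07  1.98  0.17  0.33 -2.54] marg 0.12 dist 2.76
```

```bash
cat >p8.py <<'E'
exec(open("st.py").read())
ya=-.093; pin=np.array([429.5,309.2,0]); yy=np.array([-np.sin(ya),np.cos(ya),0]); zz=np.array([0,0,-1.]); M=np.c_[np.cross(yy,zz),yy,zz]
G=pin+[0,0,160]
q1=ik(G,M,np.array([-.4,.8,-.53,1.97,.95,.54,-.08]),w=.01)[0]; print(q1.round(2))
N=16; ps=[fk(q+(q1-q)*i/N) for i in range(N+1)]
print([p[0].round().tolist() for p in ps[::2]],[p[1][2,2].round(2) for p in ps[::2]],max(np.degrees(R.from_matrix(a[1].T@b[1]).magnitude()) for a,b in zip(ps,ps[1:])))
qq=q
for p in ps[1:]: r=ik(*p,qq,w=.01); qq=r[0]; print(qq.round(2),end=" ")
for c in range(0,N,4): print("call");rows(ps[c+1:c+5],ps[c])
E
python3 p8.py
```

```text
11.9 [563.5 -82.7 179.9] [ 0.11  0.62 -0.08  2.3   2.92  0.31 -0.5 ] F [0.4 0.  0.1] w 29.7 0.0
[-0.3   0.75 -0.7   1.91  0.7   0.74  0.07]
[[563.0, -83.0, 180.0], [602.0, -45.0, 187.0], [626.0, -6.0, 191.0], [636.0, 36.0, 190.0], [629.0, 80.0, 184.0], [605.0, 129.0, 174.0], [564.0, 184.0, 163.0], [505.0, 245.0, 157.0], [429.0, 309.0, 160.0]] [np.float64(-0.87), np.float64(-0.84), np.float64(-0.82), np.float64(-0.82), np.float64(-0.85), np.float64(-0.89), np.float64(-0.94), np.float64(-0.98), np.float64(-1.0)] 5.848655089342689
[ 0.05  0.63 -0.07  2.28  2.86  0.33 -0.54] [-0.    0.63 -0.06  2.26  2.79  0.35 -0.58] [-0.06  0.64 -0.05  2.24  2.72  0.35 -0.62] [-0.13  0.65 -0.03  2.21  2.64  0.35 -0.65] [-0.2   0.65  0.    2.19  2.56  0.34 -0.68] [-0.27  0.66  0.04  2.17  2.47  0.31 -0.71] [-0.35  0.67  0.1   2.15  2.38  0.27 -0.73] [-0.45  0.68  0.17  2.13  2.28  0.21 -0.75] [-0.56  0.69  0.28  2.1   2.19  0.13 -0.78] [-0.64  0.7   0.34  2.08  1.62  0.06 -0.31] [-0.5   0.67  0.02  2.05  1.2   0.27  0.04] [-0.46  0.67 -0.11  2.02  1.03  0.37  0.13] [-0.44  0.68 -0.22  1.99  0.88  0.45  
[... 160 characters left out ...]
.05, 0.031, -0.027, 0.078]
[-0.449, -0.0, 0.091, 0.057, -0.048, 0.158]
[-0.646, 0.031, 0.124, 0.076, -0.061, 0.239]
[-0.823, 0.087, 0.15, 0.09, -0.066, 0.322]
call
[-0.13, 0.12, 0.02, 0.01, 0.005, 0.083]
[-0.235, 0.262, 0.029, 0.014, 0.021, 0.165]
[-0.314, 0.427, 0.029, 0.012, 0.046, 0.246]
[-0.367, 0.618, 0.016, 0.004, 0.082, 0.325]
call
[0.028, 0.216, -0.028, -0.01, 0.048, 0.075]
[0.086, 0.451, -0.072, -0.024, 0.108, 0.147]
[0.172, 0.705, -0.134, -0.043, 0.178, 0.214]
[0.283, 0.978, -0.221, -0.065, 0.26, 0.275]
call
[0.212, 0.256, -0.064, -0.022, 0.093, 0.055]
[0.452, 0.521, -0.154, -0.046, 0.196, 0.103]
[0.716, 0.794, -0.276, -0.072, 0.31, 0.143]
[1.0, 1.071, -0.433, -0.099, 0.432, 0.177]
```

Emit:
{"fn": "move_arm", "kwargs": {"targets": [{"tx": -0.233, "ty": -0.01, "tz": 0.03, "rx": 0.031, "ry": -0.027, "rz": 0.078}, {"tx": -0.449, "ty": 0, "tz": 0.05, "rx": 0.057, "ry": -0.048, "rz": 0.158}, {"tx": -0.646, "ty": 0.031, "tz": 0.06, "rx": 0.076, "ry": -0.061, "rz": 0.239}, {"tx": -0.823, "ty": 0.087, "tz": 0.07, "rx": 0.09, "ry": -0.066, "rz": 0.322}]}}

```text
clock: 12.4
tool_pos: [623.8, -3.9, 196.5]
tcp_rot: [[-0.72, -0.401, 0.566], [-0.526, 0.848, -0.068], [-0.452, -0.347, -0.822]]
wrist_force: [-0.5, 1.0, -0.1]
width: 29.6
finger_force: 0.0
```

Emit:
{"fn": "move_arm", "kwargs": {"targets": [{"tx": -0.13, "ty": 0.12, "tz": 0.02, "rx": 0.01, "ry": 0.005, "rz": 0.083}, {"tx": -0.235, "ty": 0.262, "tz": 0.029, "rx": 0.014, "ry": 0.021, "rz": 0.165}, {"tx": -0.314, "ty": 0.427, "tz": 0.029, "rx": 0.012, "ry": 0.046, "rz": 0.246}, {"tx": -0.367, "ty": 0.618, "tz": 0.016, "rx": 0.004, "ry": 0.082, "rz": 0.325}]}}

```text
clock: 12.9
tool_pos: [626.1, 82.2, 188.7]
tcp_rot: [[-0.833, -0.2, 0.515], [-0.29, 0.952, -0.098], [-0.471, -0.231, -0.851]]
wrist_force: [-0.6, -0.3, -0.2]
width: 30.1
finger_force: 0.0
```

Emit:
{"fn": "move_arm", "kwargs": {"targets": [{"tx": 0.028, "ty": 0.216, "tz": -0.028, "rx": -0.01, "ry": 0.048, "rz": 0.075}, {"tx": 0.086, "ty": 0.451, "tz": -0.072, "rx": -0.024, "ry": 0.108, "rz": 0.147}, {"tx": 0.172, "ty": 0.705, "tz": -0.134, "rx": -0.043, "ry": 0.178, "rz": 0.214}, {"tx": 0.283, "ty": 0.978, "tz": -0.221, "rx": -0.065, "ry": 0.26, "rz": 0.275}]}}

```text
clock: 13.4
tool_pos: [603.2, 144.1, 178.4]
tcp_rot: [[-0.896, -0.072, 0.438], [-0.13, 0.986, -0.105], [-0.424, -0.152, -0.893]]
wrist_force: [0.8, -0.9, 0.8]
width: 30.1
finger_force: 0.0
```

```bash
cat >p9.py <<'E'
exec(open("st.py").read())
ya=-.093; pin=np.array([429.5,309.2,0]); yy=np.array([-np.sin(ya),np.cos(ya),0]); zz=np.array([0,0,-1.]); M=np.c_[np.cross(yy,zz),yy,zz]
plan([(pin+[0,0,160],M)]); line(q,[],pin+[0,0,160],M,6,3)
a=[arm.camera(n) for n in("top","scene")]   # gate check: bright silver around the clasp
cv2.imwrite("pics/g_top.png",a[0][:,:,::-1]); cv2.imwrite("pics/g_scene.png",a[1][:,:,::-1])
f=lambda im,x,y:cv2.resize(im[y:y+75,x:x+60,::-1],None,fx=6.6,fy=6.6,interpolation=cv2.INTER_CUBIC)
cv2.imwrite("pics/n4.png",np.hstack([f(a[0],315,150),f(a[1],295,190)]))
E
python3 p9.py
```

```text
13.4 [603.2 144.1 178.4] [-0.56  0.67  0.15  2.06  1.33  0.2  -0.07] F [ 0.8 -0.9  0.8] w 30.1 0.0
t [0.789, 0.99, -0.428] r [-0.096, 0.386, 0.167] rows>= 3
t [0.495, 0.444, -0.042] r [-0.047, 0.192, 0.083] rows>= 2
 -> [429.5 309.2 160. ]
2 [-0.45  0.65 -0.18  2.01  0.92  0.44  0.19] dq 0.16; 4 [-0.42  0.67 -0.35  1.96  0.69  0.57  0.26] dq 0.11; 6 [-0.42  0.7  -0.48  1.91  0.51  0.65  0.26] dq 0.08; deg/row 4.846490154017222
call
[0.196, 0.248, -0.107, -0.024, 0.096, 0.042]
[0.393, 0.495, -0.214, -0.048, 0.193, 0.083]
[0.589, 0.743, -0.321, -0.072, 0.289, 0.125]
call
[0.237, 0.231, -0.044, -0.024, 0.096, 0.042]
[0.474, 0.461, -0.088, -0.048, 0.193, 0.083]
[0.711, 0.692, -0.131, -0.072, 0.289, 0.125]
```

View pics/n4.png

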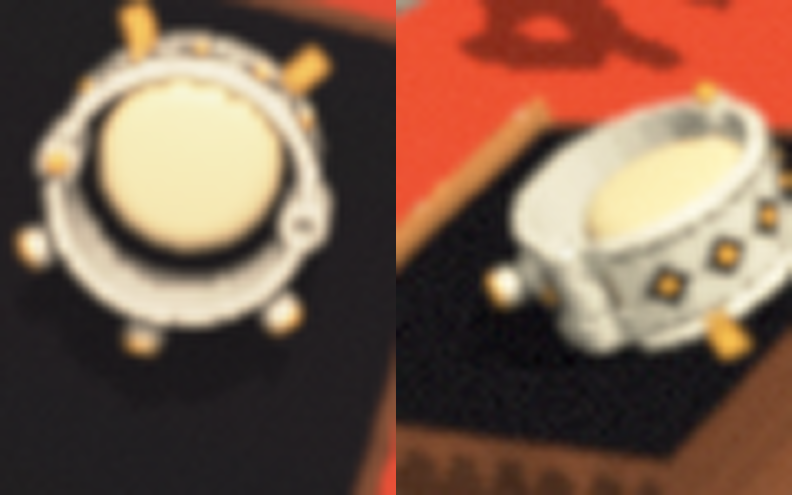

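The gate is shut, with the ring closed and the knuckles in line at (303,225). Next, over to the pin.

Emit:
{"fn": "move_arm", "kwargs": {"targets": [{"tx": 0.196, "ty": 0.248, "tz": -0.107, "rx": -0.024, "ry": 0.096, "rz": 0.042}, {"tx": 0.393, "ty": 0.495, "tz": -0.214, "rx": -0.048, "ry": 0.193, "rz": 0.083}, {"tx": 0.589, "ty": 0.743, "tz": -0.321, "rx": -0.072, "ry": 0.289, "rz": 0.125}], "grip": 0.6}}

```text
clock: 13.88
tool_pos: [516.8, 226.2, 170.1]
tcp_rot: [[-0.975, 0.002, 0.224], [-0.013, 0.998, -0.065], [-0.224, -0.066, -0.972]]
wrist_force: [0.9, 0.0, -0.7]
width: 51.3
finger_force: 0.0
```

Emit:
{"fn": "move_arm", "kwargs": {"targets": [{"tx": 0.237, "ty": 0.231, "tz": -0.044, "rx": -0.024, "ry": 0.096, "rz": 0.042}, {"tx": 0.474, "ty": 0.461, "tz": -0.088, "rx": -0.048, "ry": 0.193, "rz": 0.083}, {"tx": 0.711, "ty": 0.692, "tz": -0.131, "rx": -0.072, "ry": 0.289, "rz": 0.125}, {"tx": 0.711, "ty": 0.692, "tz": -0.131, "rx": -0.072, "ry": 0.289, "rz": 0.125}]}}

```text
clock: 14.38
tool_pos: [430.5, 309.5, 160.1]
tcp_rot: [[-0.996, 0.09, 0.004], [0.09, 0.996, 0.001], [-0.004, 0.001, -1.0]]
wrist_force: [-0.6, 0.2, -0.0]
width: 51.5
finger_force: 0.0
```

```bash
cat >p10.py <<'E'
exec(open("st.py").read())
ya=-.093; pin=np.array([429.5,309.2,0]); yy=np.array([-np.sin(ya),np.cos(ya),0]); zz=np.array([0,0,-1.]); M=np.c_[np.cross(yy,zz),yy,zz]
st=plan([(pin+[0,0,100],M)]); plan([(pin+[0,0,63],M)],st)
# refine pins by colour centroid of each stone in both saved views, at z=85 (top face seen) 
for n in("top","scene"):
    im=cv2.cvtColor(cv2.imread(f"pics/{n}0.png"),cv2.COLOR_BGR2HSV); m=cv2.inRange(im,(80,90,90),(95,255,255))
    x0,y0,x1,y1=(140,190,205,275) if n=="top" else (310,105,378,190); sub=m[y0:y1,x0:x1]; ys,xs=np.nonzero(sub)
    c=[[xs.mean()+x0,ys.mean()+y0]]; print(n,len(xs),c,onz(n,c,85),onz(n,c,80))
E
python3 p10.py
```

```text
14.375 [430.5 309.5 160.1] [-0.45  0.7  -0.43  1.92  0.48  0.63  0.3 ] F [-0.6  0.2 -0. ] w 51.5 0.0
t [0.01, -0.004, 0.501] r [0.001, 0.005, 0.004] rows>= 1
 -> [429.5 309.2 100. ]
t [0.0, 0.0, 0.308] r [0.0, -0.0, -0.0] rows>= 1
 -> [429.5 309.2  63.1]
top 25 [[np.float64(159.76), np.float64(248.32)]] [[427.94647763 306.13237121  85.        ]] [[428.165056   307.95459253  80.        ]]
scene 17 [[np.float64(330.5882352941176), np.float64(122.35294117647058)]] [[439.40728378 295.98547672  85.        ]] [[435.99372081 302.16319398  80.        ]]
```

Emit:
{"fn": "move_arm", "kwargs": {"targets": [{"tx": 0.01, "ty": -0.004, "tz": 0.25, "rx": 0, "ry": 0.005, "rz": 0.004}, {"tx": 0.01, "ty": -0.004, "tz": 0.5, "rx": 0, "ry": 0.005, "rz": 0.004}, {"tx": 0.01, "ty": -0.004, "tz": 0.65, "rx": 0, "ry": 0.005, "rz": 0.004}, {"tx": 0.01, "ty": -0.004, "tz": 0.8, "rx": 0, "ry": 0.005, "rz": 0.004}, {"tx": 0.01, "ty": -0.004, "tz": 0.8, "rx": 0, "ry": 0.005, "rz": 0.004}]}}

```text
clock: 15.0
tool_pos: [429.7, 306.4, 63.7]
tcp_rot: [[-0.995, 0.095, -0.001], [0.095, 0.995, -0.003], [0.001, -0.003, -1.0]]
wrist_force: [1.4, 0.5, 0.3]
width: 51.3
finger_force: 0.0
```

Emit:
{"fn": "move_arm", "kwargs": {"targets": [{"tx": 0, "ty": 0, "tz": 0, "rx": 0, "ry": 0, "rz": 0}, {"tx": 0, "ty": 0, "tz": 0, "rx": 0, "ry": 0, "rz": 0}, {"tx": 0, "ty": 0, "tz": 0, "rx": 0, "ry": 0, "rz": 0}, {"tx": 0, "ty": 0, "tz": 0, "rx": 0, "ry": 0, "rz": 0}, {"tx": 0, "ty": 0, "tz": 0, "rx": 0, "ry": 0, "rz": 0}], "grip": 0, "grip_force": 50}}

```text
clock: 15.62
tool_pos: [429.6, 309.1, 65.6]
tcp_rot: [[-0.995, 0.095, -0.0], [0.095, 0.995, 0.003], [0.001, 0.003, -1.0]]
wrist_force: [-0.5, -0.0, 2.9]
width: 10.7
finger_force: 48.8
```

Emit:
{"fn": "move_arm", "kwargs": {"targets": [{"tx": 0, "ty": 0, "tz": -0.15, "rx": 0, "ry": 0, "rz": 0}, {"tx": 0, "ty": 0, "tz": -0.4, "rx": 0, "ry": 0, "rz": 0}, {"tx": 0, "ty": 0, "tz": -0.9, "rx": 0, "ry": 0, "rz": 0}, {"tx": 0, "ty": 0, "tz": -0.9, "rx": 0, "ry": 0, "rz": 0}]}}

```text
clock: 16.12
tool_pos: [431.1, 310.7, 176.9]
tcp_rot: [[-0.995, 0.095, 0.005], [0.095, 0.995, 0.008], [-0.004, 0.008, -1.0]]
wrist_force: [0.1, 0.3, -0.8]
width: 10.6
finger_force: 49.0
```

```bash
cat >p11.py <<'E'
exec(open("st.py").read())
o,Rc,_=cuff(v); C=o+Rc@np.array([0,-40,44]); print("clasp",C)
def ins(yaw,d): # TCP d mm above rim along axis, tool y at angle yaw in cuff axes
    return C+Rc[:,2]*d, toolR(Rc,[np.cos(yaw),np.sin(yaw),0])
res=[]
for deg in range(-180,180,30):
    for a in ik(*ins(np.radians(deg),70),q,3):
        b=ik(*ins(np.radians(deg),6),a)
        if b: res.append((np.abs(a-q).max().round(2),deg,min(marg(a),marg(b[0])).round(2),a.round(2),b[0].round(2)))
for r in sorted(res,key=lambda r:r[0])[:7]: print(*r)
E
python3 p11.py
```

```text
16.125 [431.1 310.7 176.9] [-0.43  0.67 -0.46  1.9   0.46  0.66  0.31] F [ 0.1  0.3 -0.8] w 10.6 48.97559881210327
clasp [633.1820168  -86.31970604 129.33197368]
1.31 -180 0.28 [ 0.72  0.89 -1.19  2.17  1.77  0.87  1.47] [ 0.68  1.02 -1.13  2.11  1.89  0.91  1.45]
1.32 60 0.33 [ 0.7   0.86 -1.14  2.17  1.78  0.83 -0.64] [ 0.66  0.99 -1.09  2.12  1.9   0.87 -0.67]
1.32 90 0.3 [ 0.72  0.88 -1.17  2.17  1.78  0.86 -0.1 ] [ 0.68  1.01 -1.12  2.11  1.9   0.9  -0.13]
1.33 120 0.37 [ 0.69  0.84 -1.1   2.17  1.79  0.79  0.4 ] [ 0.65  0.98 -1.06  2.12  1.91  0.84  0.36]
1.34 150 0.39 [ 0.66  0.81 -1.04  2.17  1.8   0.74  0.9 ] [ 0.63  0.95 -1.    2.12  1.92  0.79  0.86]
1.39 60 0.39 [ 0.58  0.75 -0.88  2.17  1.85  0.61 -0.75] [ 0.56  0.89 -0.86  2.12  1.97  0.68 -0.8 ]
1.41 90 0.38 [ 0.56  0.73 -0.82  2.18  1.87  0.57 -0.25] [ 0.54  0.87 -0.82  2.12  1.99  0.64 -0.31]
```

```bash
cat >p12.py <<'E'
exec(open("p11.py").read().split("res=[]")[0])
G,M=ins(np.pi/2,105); q1=ik(G,M,np.array([.56,.73,-.82,2.18,1.87,.57,-.25]))[0]; print(q1.round(2),G)
N=16; ps=[(lambda t:(t[0]+np.array([0,0,20*np.sin(np.pi*i/N)]),t[1]))(fk(q+(q1-q)*i/N)) for i in range(N+1)]
print("tips",[(p[0]+50*p[1][:,2]).round().tolist() for p in ps[::2]],max(np.degrees(R.from_matrix(a[1].T@b[1]).magnitude()) for a,b in zip(ps,ps[1:])),max(np.linalg.norm(a[0]-b[0]) for a,b in zip(ps,ps[1:])))
qq=q
for p in ps[1:]: r=ik(*p,qq,w=.01); qq=r[0]; print(qq.round(2),end=" ")
for c in range(0,N,4): print("call");rows(ps[c+1:c+5],ps[c])
E
python3 p12.py
```

```text
16.125 [431.1 310.7 176.9] [-0.43  0.67 -0.46  1.9   0.46  0.66  0.31] F [ 0.1  0.3 -0.8] w 10.6 48.97559881210327
clasp [633.1820168  -86.31970604 129.33197368]
[ 0.57  0.65 -0.82  2.2   1.78  0.52 -0.19] [580.90677367 -81.46697942 220.26464107]
tips [[431.0, 311.0, 127.0], [473.0, 254.0, 134.0], [510.0, 198.0, 142.0], [540.0, 144.0, 150.0], [564.0, 92.0, 157.0], [583.0, 43.0, 163.0], [596.0, -3.0, 168.0], [604.0, -45.0, 172.0], [606.0, -84.0, 177.0]] 2.0396523409220904 34.78394494705236
[-0.4   0.66 -0.43  1.92  0.49  0.64  0.33] [-0.36  0.64 -0.41  1.94  0.52  0.62  0.34] [-0.33  0.63 -0.39  1.95  0.56  0.6   0.36] [-0.29  0.61 -0.36  1.97  0.59  0.57  0.38] [-0.26  0.6  -0.34  1.99  0.63  0.53  0.39] [-0.23  0.59 -0.31  2.    0.66  0.5   0.4 ] [-0.2   0.58 -0.28  2.02  0.7   0.46  0.41] [-0.17  0.57 -0.25  2.04  0.74  0.41  0.42] [-0.15  0.56 -0.21  2.06  0.79  0.35  0.42] [-0.13  0.55 -0.16  2.08  0.84  0.29  0.41] [-0.12  0.55 -0.1   2.11  0.9   0.22  0.4 ] [-0.13  0.54 -0.01  2.13  0.95  0.14  0.39] [-0.14  0.54  0.06  2.15  1.19  0.06  0.2 ] [ 0.1   0.54 -0.22  2.17  1.68  0.
[... 167 characters left out ...]
-0.059, 0.017, -0.087, 0.013]
[-0.535, -0.648, -0.092, 0.023, -0.13, 0.018]
[-0.687, -0.862, -0.125, 0.028, -0.173, 0.022]
call
[-0.146, -0.21, -0.009, 0.003, -0.042, 0.003]
[-0.28, -0.418, -0.018, 0.005, -0.084, 0.005]
[-0.401, -0.622, -0.027, 0.006, -0.126, 0.007]
[-0.509, -0.824, -0.035, 0.006, -0.168, 0.007]
call
[-0.097, -0.197, 0.007, -0.001, -0.041, -0.0]
[-0.181, -0.389, 0.013, -0.004, -0.082, -0.001]
[-0.252, -0.577, 0.019, -0.007, -0.123, -0.003]
[-0.311, -0.759, 0.023, -0.011, -0.163, -0.006]
call
[-0.046, -0.177, 0.007, -0.005, -0.04, -0.003]
[-0.081, -0.348, 0.01, -0.01, -0.08, -0.008]
[-0.105, -0.513, 0.009, -0.016, -0.119, -0.013]
[-0.12, -0.672, 0.002, -0.022, -0.158, -0.019]
```

Emit:
{"fn": "move_arm", "kwargs": {"targets": [{"tx": -0.191, "ty": -0.216, "tz": -0.028, "rx": 0.009, "ry": -0.044, "rz": 0.007}, {"tx": -0.369, "ty": -0.433, "tz": -0.059, "rx": 0.017, "ry": -0.087, "rz": 0.013}, {"tx": -0.535, "ty": -0.648, "tz": -0.092, "rx": 0.023, "ry": -0.13, "rz": 0.018}, {"tx": -0.687, "ty": -0.862, "tz": -0.125, "rx": 0.028, "ry": -0.173, "rz": 0.022}]}}

```text
clock: 16.62
tool_pos: [502.6, 195.1, 187.7]
tcp_rot: [[-0.984, 0.115, 0.133], [0.111, 0.993, -0.035], [-0.136, -0.02, -0.991]]
wrist_force: [0.1, -0.2, -0.2]
width: 10.6
finger_force: 49.0
```

Emit:
{"fn": "move_arm", "kwargs": {"targets": [{"tx": -0.146, "ty": -0.21, "tz": -0.009, "rx": 0.003, "ry": -0.042, "rz": 0.003}, {"tx": -0.28, "ty": -0.418, "tz": -0.018, "rx": 0.005, "ry": -0.084, "rz": 0.005}, {"tx": -0.401, "ty": -0.622, "tz": -0.027, "rx": 0.006, "ry": -0.126, "rz": 0.007}, {"tx": -0.509, "ty": -0.824, "tz": -0.035, "rx": 0.006, "ry": -0.168, "rz": 0.007}]}}

```text
clock: 17.12
tool_pos: [550.6, 91.3, 202.5]
tcp_rot: [[-0.958, 0.12, 0.261], [0.11, 0.993, -0.053], [-0.266, -0.022, -0.964]]
wrist_force: [1.0, -0.3, 0.1]
width: 11.1
finger_force: 49.0
```

Emit:
{"fn": "move_arm", "kwargs": {"targets": [{"tx": -0.097, "ty": -0.197, "tz": 0.007, "rx": 0, "ry": -0.041, "rz": 0}, {"tx": -0.181, "ty": -0.389, "tz": 0.013, "rx": -0.004, "ry": -0.082, "rz": 0}, {"tx": -0.252, "ty": -0.577, "tz": 0.019, "rx": -0.007, "ry": -0.123, "rz": -0.003}, {"tx": -0.311, "ty": -0.759, "tz": 0.023, "rx": -0.011, "ry": -0.163, "rz": -0.006}]}}

```text
clock: 17.62
tool_pos: [575.7, -3.2, 211.7]
tcp_rot: [[-0.917, 0.112, 0.382], [0.098, 0.994, -0.057], [-0.386, -0.015, -0.922]]
wrist_force: [-0.2, -0.3, 0.2]
width: 10.8
finger_force: 49.0
```

Emit:
{"fn": "move_arm", "kwargs": {"targets": [{"tx": -0.046, "ty": -0.177, "tz": 0.007, "rx": -0.005, "ry": -0.04, "rz": -0.003}, {"tx": -0.081, "ty": -0.348, "tz": 0.01, "rx": -0.01, "ry": -0.08, "rz": -0.008}, {"tx": -0.105, "ty": -0.513, "tz": 0.009, "rx": -0.016, "ry": -0.119, "rz": -0.013}, {"tx": -0.12, "ty": -0.672, "tz": 0.002, "rx": -0.022, "ry": -0.158, "rz": -0.019}, {"tx": -0.12, "ty": -0.672, "tz": 0.002, "rx": -0.022, "ry": -0.158, "rz": -0.019}]}}

```text
clock: 18.25
tool_pos: [578.8, -85.8, 217.8]
tcp_rot: [[-0.865, 0.093, 0.493], [0.077, 0.996, -0.053], [-0.496, -0.007, -0.868]]
wrist_force: [0.8, 0.2, -0.6]
width: 10.9
finger_force: 49.4
```

```bash
cat >p13.py <<'E'
exec(open("p11.py").read().split("res=[]")[0])
import sys
d=float(sys.argv[1]); G,M=ins(np.pi/2,d); p,m=s["tool_pos"],s["tcp_rot"]
e=Rc.T@(p-C); print("TCP in clasp frame",e.round(1),"tilt err",np.degrees(R.from_matrix(m.T@M).as_rotvec()).round(2))
r=ik(G,M,q,w=.01); print(r[0].round(2) if r else "fail"); rows([(G,M)],(p,m))
E
python3 p13.py 62
```

```text
18.25 [578.8 -85.8 217.8] [ 0.31  0.56 -0.39  2.21  2.05  0.27 -0.49] F [ 0.8  0.2 -0.6] w 10.9 49.37170743942261
clasp [633.1820168  -86.31970604 129.33197368]
TCP in clasp frame [ -2.7  -4.5 103.7] tilt err [-0.39 -0.29  0.16]
[ 0.34  0.66 -0.46  2.18  2.13  0.36 -0.55]
[-0.024, 0.04, 0.347, -0.009, -0.006, 0.004]
```

Down to d=62, which puts the tip about 12 mm above the hole. Then a look.

Emit:
{"fn": "move_arm", "kwargs": {"targets": [{"tx": -0.012, "ty": 0.02, "tz": 0.12, "rx": -0.005, "ry": -0.003, "rz": 0.002}, {"tx": -0.024, "ty": 0.04, "tz": 0.25, "rx": -0.009, "ry": -0.006, "rz": 0.004}, {"tx": -0.024, "ty": 0.04, "tz": 0.347, "rx": -0.009, "ry": -0.006, "rz": 0.004}, {"tx": -0.024, "ty": 0.04, "tz": 0.347, "rx": -0.009, "ry": -0.006, "rz": 0.004}]}}

```text
clock: 18.75
tool_pos: [603.3, -80.2, 181.8]
tcp_rot: [[-0.864, 0.09, 0.496], [0.079, 0.996, -0.044], [-0.498, 0.001, -0.867]]
wrist_force: [-0.3, 0.6, -0.1]
width: 10.7
finger_force: 49.4
```

```bash
cat >p14.py <<'E'
exec(open("p11.py").read().split("res=[]")[0])
a=[arm.camera(n) for n in("top","scene")]; p,m=s["tool_pos"],s["tcp_rot"]
print("TCP in clasp frame",(Rc.T@(p-C)).round(1))
P3=[C,p+m[:,2]*49.5,p+m[:,2]*15,p+m[:,2]*8] # clasp, tip, mid, collar
o1=[(315,140),(295,170)]
for n,(x,y) in zip(("top","scene"),o1): print(n,((proj(n,P3)-[x,y]+.5)*6.6-.5).round().tolist())
f=lambda im,x,y:cv2.resize(im[y:y+75,x:x+60,::-1],None,fx=6.6,fy=6.6,interpolation=cv2.INTER_CUBIC)
cv2.imwrite("pics/n5.png",np.hstack([f(i,*o_) for i,o_ in zip(a,o1)]))
E
python3 p14.py
```

```text
18.75 [603.3 -80.2 181.8] [ 0.34  0.67 -0.47  2.18  2.12  0.36 -0.55] F [-0.3  0.6 -0.1] w 10.7 49.36885893344879
clasp [633.1820168  -86.31970604 129.33197368]
TCP in clasp frame [-0.1  3.3 60.6]
top [[304.0, 291.0], [291.0, 298.0], [286.0, 326.0], [285.0, 332.0]]
scene [[160.0, 377.0], [153.0, 341.0], [109.0, 249.0], [100.0, 230.0]]
```

View pics/n5.png

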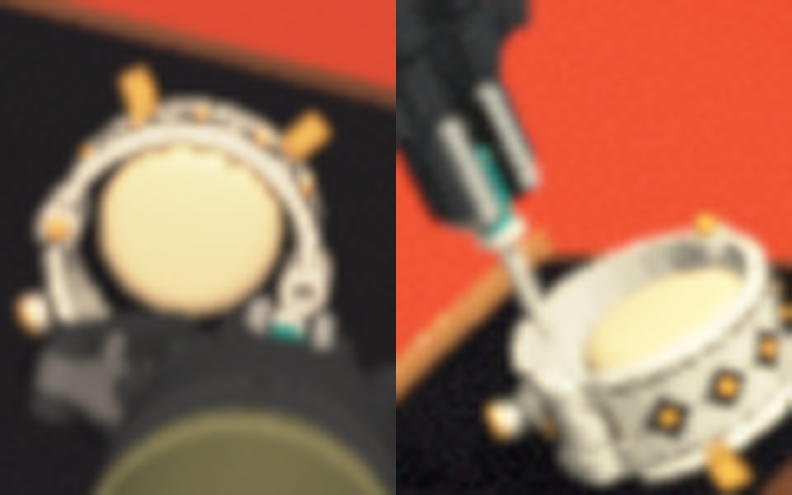

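The pin hangs at about (549,338) in the scene crop, just short of the clasp, and the tool projection agrees with the image to about 1 px. Next I check the clasp estimate against studs, hinge and rim extents in both views.

```bash
cat >p15.py <<'E'
exec(open("p11.py").read().split("res=[]")[0])
p=s["tool_pos"]; print("TCP in clasp frame",(Rc.T@(p-C)).round(1))
W=lambda a:o+np.array(a)@Rc.T
f2=lambda r,th,h:[r*np.cos(th),r*np.sin(th),h]
b=np.arctan2(-.766,-.643); st=[f2(51,b-np.radians(k),26) for k in(0,50,100)]
obs={"top":[(283,313),(142,342),(32,245),(55,160),(302,227)],"scene":[None,None,(505-396,287),(705-396,92),None]}
off={"top":(315,150),"scene":(295,190)}
for n in obs:
    g=((proj(n,W(st+[[0,40,44],[0,-40,44]]))-off[n]+.5)*6.6-.5)
    for i,x in enumerate(obs[n]):
        if x: print(n,i,"pred",g[i].round(),"obs",x,"px err",((np.array(x)-g[i])/6.6).round(1))
    rim=((proj(n,W([f2(41.5,t,44) for t in np.linspace(0,6.28,90)]))-off[n]+.5)*6.6-.5)
    print(n,"rim ext x",rim[:,0].min().round(),rim[:,0].max().round(),"y",rim[:,1].min().round(),rim[:,1].max().round())
# mask extents of the silver/cream in the scene picture
for n in obs:
    im=cv2.imread(f"pics/g_{n}.png"); x,y=off[n]; h=cv2.cvtColor(im[y:y+75,x:x+60],cv2.COLOR_BGR2HSV)
    m=((h[:,:,1]<110)&(h[:,:,2]>110)).astype(np.uint8); k,l,stt,_=cv2.connectedComponentsWithStats(m); j=1+stt[1:,4].argmax(); print(n,"mask x,y,w,h zoomed",(stt[j,:4]*6.6).round())
    if n=="scene":
        for r in range(34,56,1): print("".join("%4d"%t for t in cv2.cvtColor(im,cv2.COLOR_BGR2GRAY)[y+r,x+14:x+40]))
E
python3 p15.py
```

```text
18.85 [603.1 -80.3 182.9] [ 0.34  0.66 -0.47  2.18  2.12  0.36 -0.55] F [ 0.3  0.5 -0.5] w 10.7 49.36906635761261
clasp [633.1820168  -86.31970604 129.33197368]
TCP in clasp frame [ 0.4  3.2 61.6]
top 0 pred [276. 305.] obs (283, 313) px err [1.  1.2]
top 1 pred [146. 324.] obs (142, 342) px err [-0.6  2.7]
top 2 pred [ 45. 241.] obs (32, 245) px err [-1.9  0.6]
top 3 pred [ 59. 158.] obs (55, 160) px err [-0.6  0.3]
top 4 pred [304. 225.] obs (302, 227) px err [-0.3  0.3]
top rim ext x 51.0 313.0 y 62.0 318.0
scene 2 pred [253. 145.] obs (109, 287) px err [-21.9  21.5]
scene 3 pred [307. 100.] obs (309, 92) px err [ 0.3 -1.3]
scene rim ext x 115.0 358.0 y 98.0 248.0
top mask x,y,w,h zoomed [ 20.  33. 310. 317.]
scene mask x,y,w,h zoomed [ 99.  92. 297. 257.]
  23  23  34 107 194 226 227 224 226 229 230 231 232 226 202 190 204 219 226 230 232 236 239 240 241 241
  21  23  29  88 167 219 230 229 228 230 232 230 228 227 202 180 196 214 223 228 233 235 236 237 236 227
  22  24  26  52 117 182 219 229 230 233 235 230 225 229 213 190 200 218 227 230 230 226 223 218 201 182
  18  22  22  3
[... 1279 characters left out ...]
12  21  58 100 126 149 182 199 208 217 209 179 151 150 163 168 165 159
  17  10  17  13  16  13  16  11  14  16  37  76 108 129 152 174 195 213 214 188 156 143 149 157 163 172
  17  15  18  10  18  18  16  15  17  15  21  45  79 102 123 150 179 201 201 177 141 117 117 145 175 190
  13  12  13  18  15  15  18  19  13  17  14  24  43  65  88 120 149 169 152 118  82  61  65  99 131 138
  16  18  16  12  14  13  19  13  16  16  15  14  23  22  44  68  82  93  77  52  27  22  29  47  65  64
  20  19  19  13  12  15  16   7  14  14  22   9   6  17  19  20  30  26  23  21  18  19  21  23  28  21
  18  25  18  17  16  12  16  14  16  14  14  15  13  19  21  18  21  19  21  25  21  21  26  23  21  22
```

```bash
cat >>p15.py <<'E'
E
python3 - <<'E'
import numpy as np
src=open("p15.py").read().split("for n in obs:")[0]
import os; os.chdir("."); exec(src)
P_=lambda n,a:((proj(n,W(a))-off[n]+.5)*6.6-.5).round().tolist()
ring=lambda h:np.array([[7*np.cos(t),-40+7*np.sin(t),h] for t in np.linspace(0,6.28,40)])
print("stud0 tip",P_("scene",[st[0],f2(57,b,26)]))
for h in(44,8): r=np.array(P_("scene",ring(h))); print(h,"x",r[:,0].min(),r[:,0].max(),"y",r[:,1].min(),r[:,1].max())
print("stack sides: top view", [np.array(P_("top",ring(44))).min(0),np.array(P_("top",ring(44))).max(0)])
E
```

```text
18.85 [603.1 -80.3 182.9] [ 0.34  0.66 -0.47  2.18  2.12  0.36 -0.55] F [ 0.3  0.5 -0.5] w 10.7 49.36906635761261
clasp [633.1820168  -86.31970604 129.33197368]
TCP in clasp frame [ 0.4  3.2 61.6]
stud0 tip [[112.0, 284.0], [95.0, 292.0]]
44 x 140.0 181.0 y 232.0 258.0
8 x 184.0 225.0 y 324.0 351.0
stack sides: top view [array([281., 204.]), array([326., 247.])]
```

The clasp estimate holds in both views: the stud is within 1 px and the base of the knuckle stack matches. I'll correct y by -3 mm and go down gently.

Emit:
{"fn": "move_arm", "kwargs": {"targets": [{"tx": 0.003, "ty": -0.026, "tz": 0, "rx": 0, "ry": 0, "rz": 0}, {"tx": 0.003, "ty": -0.026, "tz": 0.05, "rx": 0, "ry": 0, "rz": 0}, {"tx": 0.003, "ty": -0.026, "tz": 0.09, "rx": 0, "ry": 0, "rz": 0}, {"tx": 0.003, "ty": -0.026, "tz": 0.09, "rx": 0, "ry": 0, "rz": 0}]}}

```text
clock: 19.35
tool_pos: [608.1, -84.3, 173.2]
tcp_rot: [[-0.863, 0.091, 0.497], [0.079, 0.996, -0.044], [-0.499, 0.001, -0.866]]
wrist_force: [-1.0, -0.8, -0.1]
width: 10.5
finger_force: 49.4
```

```bash
python3 p13.py 40
```

```text
19.35 [608.1 -84.3 173.2] [ 0.35  0.69 -0.48  2.17  2.15  0.38 -0.56] F [-1.  -0.8 -0.1] w 10.5 49.36785399913788
clasp [633.1820168  -86.31970604 129.33197368]
TCP in clasp frame [ 0.2 -0.3 50.5] tilt err [ 0.1  -0.05  0.05]
[ 0.36  0.72 -0.49  2.16  2.16  0.4  -0.57]
[0.001, 0.002, 0.088, 0.002, -0.001, 0.001]
```

Emit:
{"fn": "move_arm", "kwargs": {"targets": [{"tx": 0, "ty": 0, "tz": 0.025, "rx": 0, "ry": 0, "rz": 0}, {"tx": 0, "ty": 0, "tz": 0.05, "rx": 0, "ry": 0, "rz": 0}, {"tx": 0, "ty": 0, "tz": 0.05, "rx": 0, "ry": 0, "rz": 0}]}}

```text
clock: 19.73
tool_pos: [611.1, -84.6, 168.2]
tcp_rot: [[-0.863, 0.091, 0.497], [0.079, 0.996, -0.045], [-0.499, 0.001, -0.866]]
wrist_force: [0.4, -0.5, 0.7]
width: 10.8
finger_force: 49.4
```

```bash
python3 p13.py 30
```

```text
19.725 [611.1 -84.6 168.2] [ 0.36  0.7  -0.48  2.17  2.16  0.39 -0.56] F [ 0.4 -0.5  0.7] w 10.8 49.36793625354767
clasp [633.1820168  -86.31970604 129.33197368]
TCP in clasp frame [ 0.3 -0.3 44.7] tilt err [ 0.09 -0.03  0.05]
[ 0.36  0.74 -0.49  2.15  2.17  0.41 -0.57]
[0.002, 0.002, 0.123, 0.002, -0.001, 0.001]
```

Emit:
{"fn": "move_arm", "kwargs": {"targets": [{"tx": 0, "ty": 0, "tz": 0.02, "rx": 0, "ry": 0, "rz": 0}, {"tx": 0, "ty": 0, "tz": 0.04, "rx": 0, "ry": 0, "rz": 0}, {"tx": 0, "ty": 0, "tz": 0.04, "rx": 0, "ry": 0, "rz": 0}]}}

```text
clock: 20.1
tool_pos: [613.5, -84.8, 164.1]
tcp_rot: [[-0.863, 0.091, 0.498], [0.079, 0.996, -0.045], [-0.5, 0.001, -0.866]]
wrist_force: [0.7, 0.2, 0.1]
width: 11.0
finger_force: 49.4
```

Emit:
{"fn": "move_arm", "kwargs": {"targets": [{"tx": 0, "ty": 0, "tz": 0.02, "rx": 0, "ry": 0, "rz": 0}, {"tx": 0, "ty": 0, "tz": 0.03, "rx": 0, "ry": 0, "rz": 0}, {"tx": 0, "ty": 0, "tz": 0.03, "rx": 0, "ry": 0, "rz": 0}]}}

```text
clock: 20.48
tool_pos: [615.2, -84.9, 161.0]
tcp_rot: [[-0.863, 0.091, 0.498], [0.079, 0.996, -0.045], [-0.5, 0.001, -0.866]]
wrist_force: [-0.2, -0.3, -0.9]
width: 10.7
finger_force: 49.4
```

```bash
python3 p13.py 30
```

```text
20.475 [615.2 -84.9 161. ] [ 0.36  0.72 -0.49  2.16  2.17  0.4  -0.57] F [-0.2 -0.3 -0.9] w 10.7 49.36791479587555
clasp [633.1820168  -86.31970604 129.33197368]
TCP in clasp frame [ 0.3 -0.2 36.4] tilt err [ 0.09 -0.03  0.05]
[ 0.36  0.74 -0.49  2.15  2.17  0.41 -0.57]
[0.002, 0.002, 0.054, 0.002, -0.001, 0.001]
```

Emit:
{"fn": "move_arm", "kwargs": {"targets": [{"tx": 0, "ty": 0, "tz": 0.02, "rx": 0, "ry": 0, "rz": 0}, {"tx": 0, "ty": 0, "tz": 0.04, "rx": 0, "ry": 0, "rz": 0}, {"tx": 0, "ty": 0, "tz": 0.05, "rx": 0, "ry": 0, "rz": 0}]}}

```text
clock: 20.85
tool_pos: [618.4, -85.2, 155.8]
tcp_rot: [[-0.863, 0.091, 0.498], [0.079, 0.996, -0.045], [-0.5, 0.001, -0.866]]
wrist_force: [0.8, 0.6, 1.1]
width: 10.9
finger_force: 49.4
```

Emit:
{"fn": "move_arm", "kwargs": {"targets": [{"tx": 0, "ty": 0, "tz": 0.02, "rx": 0, "ry": 0, "rz": 0}, {"tx": 0, "ty": 0, "tz": 0.04, "rx": 0, "ry": 0, "rz": 0}, {"tx": 0, "ty": 0, "tz": 0.05, "rx": 0, "ry": 0, "rz": 0}]}}

```text
clock: 21.22
tool_pos: [621.3, -85.5, 150.6]
tcp_rot: [[-0.863, 0.091, 0.498], [0.079, 0.996, -0.045], [-0.5, 0.001, -0.866]]
wrist_force: [0.2, 0.3, 0.1]
width: 10.9
finger_force: 49.4
```

```bash
python3 p13.py 10
```

```text
21.225 [621.3 -85.5 150.6] [ 0.36  0.75 -0.5   2.15  2.18  0.42 -0.57] F [0.2 0.3 0.1] w 10.9 49.37118351459503
clasp [633.1820168  -86.31970604 129.33197368]
TCP in clasp frame [ 0.3 -0.3 24.3] tilt err [ 0.09 -0.02  0.05]
[ 0.36  0.78 -0.5   2.13  2.2   0.44 -0.58]
[0.003, 0.002, 0.119, 0.002, -0.0, 0.001]
```

Emit:
{"fn": "move_arm", "kwargs": {"targets": [{"tx": 0, "ty": 0, "tz": 0.02, "rx": 0, "ry": 0, "rz": 0}, {"tx": 0, "ty": 0, "tz": 0.04, "rx": 0, "ry": 0, "rz": 0}, {"tx": 0, "ty": 0, "tz": 0.05, "rx": 0, "ry": 0, "rz": 0}]}}

```text
clock: 21.6
tool_pos: [624.3, -85.7, 145.4]
tcp_rot: [[-0.863, 0.091, 0.498], [0.079, 0.996, -0.045], [-0.5, 0.001, -0.866]]
wrist_force: [0.1, -0.6, -0.2]
width: 10.9
finger_force: 49.4
```

Emit:
{"fn": "move_arm", "kwargs": {"targets": [{"tx": 0, "ty": 0, "tz": 0.02, "rx": 0, "ry": 0, "rz": 0}, {"tx": 0, "ty": 0, "tz": 0.04, "rx": 0, "ry": 0, "rz": 0}, {"tx": 0, "ty": 0, "tz": 0.05, "rx": 0, "ry": 0, "rz": 0}]}}

```text
clock: 21.98
tool_pos: [627.3, -86.0, 140.2]
tcp_rot: [[-0.863, 0.091, 0.498], [0.079, 0.996, -0.045], [-0.5, 0.001, -0.866]]
wrist_force: [0.0, 0.1, 0.5]
width: 10.7
finger_force: 49.4
```

```bash
python3 p13.py 8
```

```text
21.975 [627.3 -86.  140.2] [ 0.36  0.78 -0.5   2.14  2.2   0.43 -0.58] F [0.  0.1 0.5] w 10.7 49.37164664268494
clasp [633.1820168  -86.31970604 129.33197368]
TCP in clasp frame [ 0.3 -0.3 12.3] tilt err [ 0.09 -0.02  0.05]
[ 0.36  0.79 -0.5   2.13  2.2   0.44 -0.58]
[0.003, 0.002, 0.036, 0.002, -0.001, 0.001]
```

Emit:
{"fn": "move_arm", "kwargs": {"targets": [{"tx": 0, "ty": 0, "tz": 0.012, "rx": 0, "ry": 0, "rz": 0}, {"tx": 0, "ty": 0, "tz": 0.02, "rx": 0, "ry": 0, "rz": 0}, {"tx": 0, "ty": 0, "tz": 0.02, "rx": 0, "ry": 0, "rz": 0}]}}

```text
clock: 22.35
tool_pos: [628.1, -86.1, 138.8]
tcp_rot: [[-0.862, 0.091, 0.498], [0.079, 0.996, -0.045], [-0.5, 0.001, -0.866]]
wrist_force: [-4.9, -0.2, 6.7]
width: 10.3
finger_force: 50.2
```

Emit:
{"fn": "move_arm", "kwargs": {"targets": [{"tx": 0, "ty": 0, "tz": 0.008, "rx": 0, "ry": 0, "rz": 0}, {"tx": 0, "ty": 0, "tz": 0.016, "rx": 0, "ry": 0, "rz": 0}, {"tx": 0, "ty": 0, "tz": 0.016, "rx": 0, "ry": 0, "rz": 0}]}}

```text
clock: 22.72
tool_pos: [628.2, -86.0, 138.6]
tcp_rot: [[-0.862, 0.09, 0.499], [0.078, 0.996, -0.045], [-0.501, -0.0, -0.866]]
wrist_force: [-14.0, -0.5, 23.4]
width: 10.6
finger_force: 52.1
```

```bash
python3 p13.py 6
```

```text
22.725 [628.2 -86.  138.6] [ 0.37  0.78 -0.51  2.14  2.2   0.44 -0.58] F [-14.   -0.5  23.4] w 10.6 52.14558720588684
clasp [633.1820168  -86.31970604 129.33197368]
TCP in clasp frame [ 0.3 -0.2 10.6] tilt err [0.07 0.05 0.13]
[ 0.36  0.79 -0.5   2.13  2.2   0.44 -0.58]
[0.002, 0.001, 0.038, 0.001, 0.001, 0.003]
```

There is a firm axial stop of 27 N at the expected depth, so the collar is home. I'll release the load, open and retreat.

Emit:
{"fn": "move_arm", "kwargs": {"targets": [{"tx": 0, "ty": 0, "tz": -0.012, "rx": 0, "ry": 0, "rz": 0}, {"tx": 0, "ty": 0, "tz": -0.012, "rx": 0, "ry": 0, "rz": 0}]}}

```text
clock: 22.98
tool_pos: [628.1, -86.1, 138.8]
tcp_rot: [[-0.862, 0.09, 0.498], [0.079, 0.996, -0.045], [-0.5, 0.0, -0.866]]
wrist_force: [-7.2, 0.1, 12.0]
width: 10.8
finger_force: 50.6
```

Emit:
{"fn": "move_arm", "kwargs": {"targets": [{"tx": 0, "ty": 0, "tz": 0, "rx": 0, "ry": 0, "rz": 0}, {"tx": 0, "ty": 0, "tz": 0, "rx": 0, "ry": 0, "rz": 0}, {"tx": 0, "ty": 0, "tz": 0, "rx": 0, "ry": 0, "rz": 0}, {"tx": 0, "ty": 0, "tz": 0, "rx": 0, "ry": 0, "rz": 0}], "grip": 0.6}}

```text
clock: 23.48
tool_pos: [628.7, -86.1, 137.7]
tcp_rot: [[-0.863, 0.091, 0.498], [0.079, 0.996, -0.044], [-0.499, 0.001, -0.866]]
wrist_force: [-0.3, -0.3, -0.3]
width: 51.2
finger_force: 0.0
```

Emit:
{"fn": "move_arm", "kwargs": {"targets": [{"tx": 0, "ty": 0, "tz": -0.15, "rx": 0, "ry": 0, "rz": 0}, {"tx": 0, "ty": 0, "tz": -0.4, "rx": 0, "ry": 0, "rz": 0}, {"tx": 0, "ty": 0, "tz": -0.8, "rx": 0, "ry": 0, "rz": 0}, {"tx": 0, "ty": 0, "tz": -0.8, "rx": 0, "ry": 0, "rz": 0}]}}

```text
clock: 23.98
tool_pos: [580.8, -81.7, 223.9]
tcp_rot: [[-0.861, 0.09, 0.501], [0.078, 0.996, -0.046], [-0.503, -0.0, -0.864]]
wrist_force: [-0.3, 0.0, 0.4]
width: 51.1
finger_force: 0.0
```

```bash
cat >p16.py <<'E'
exec(open("p11.py").read().split("res=[]")[0])
# expected stone spot: head from 3 to 29 mm above rim when home
E=[C+Rc[:,2]*h for h in(1.5,16,29)]
for n in("top","scene"):
    im=arm.camera(n); h=cv2.cvtColor(im,cv2.COLOR_RGB2HSV); m=cv2.inRange(h,(78,90,60),(98,255,255)); k,l,stt,c=cv2.connectedComponentsWithStats(m)
    e=proj(n,E); print(n,"expect rim,mid,top",e.round(1).tolist(),"found",[(stt[j].tolist(),c[j].round(1).tolist()) for j in range(1,k) if np.linalg.norm(c[j]-e[1])<25 and stt[j,4]>3])
E
python3 p16.py
```

```text
23.975 [580.8 -81.7 223.9] [ 0.31  0.55 -0.4   2.21  2.04  0.27 -0.49] F [-0.3  0.   0.4] w 51.1 0.0
clasp [633.1820168  -86.31970604 129.33197368]
top expect rim,mid,top [[360.6, 183.9], [360.2, 185.6], [359.9, 187.3]] found [([357, 184, 7, 9, 48], [360.1, 187.8])]
scene expect rim,mid,top [[318.6, 226.1], [315.8, 220.3], [313.3, 215.1]] found [([310, 213, 11, 14, 73], [315.4, 219.2])]
```

The stone sits within 1 px of the fully home position in both views, and the arm is clear. Handing in.

```bash
python3 -c "
from rig import arm
print(arm.finish_job())"
```

```text
the job is handed in; nothing more can be done
None
```

The gate is shut, the turquoise pin is through all three knuckles with its collar against a firm stop at about the expected depth, and the job was handed in at about 24 s; no verdict came back.

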